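# Washed tumblers on the drying pegs in order of size

### The arm

A 6-joint arm with a two-finger parallel gripper is mounted at the origin on the work surface. World frame = base frame: x ahead of the robot, y to its left, z up, the work surface at z = 0. Lengths are in m, angles in rad, forces in N, time in s.
With the tool pointing down it reaches from about 0.375 to 0.975 m from the base axis. Payload 3.8 kg.
Tool frame: the origin (TCP) lies on the centre line of the jaws, within the pads' length; the fingertips stand 14 mm ahead of it and the grasp point (between the pads) lies 5 mm behind it (bot.finger_overhang is the distance from the TCP to the fingertips, in m); y points along the fingers, x is the direction in which the jaws open and shut, and the axes are right-handed (so a half turn about y gives the same grasp; the last joint's range is limited). The gripper opens to 85 mm and grips with 20 to 120 N. Pads are 22 mm wide; open, the fingers measure 114 mm over their backs; the gripper's body (76 mm by 85 mm) begins 54 mm behind the grasp point. The pads swing forward as they close: fully open they stand 13 mm farther back than shut.
Start: joints at [-1.242, 0.264, 1.604, -0, 1.274, -0.037], TCP at [0.241, -0.63, 0.245] pointing down, gripper open.
Joint ranges: [-2.63, 2.63], [-0.94, 2.18], [0.31, 2.57], [-1.31, 4.45], [0, 2.66], [-2.55, 2.55]. Speed limits (rad/s): [2.57, 2.57, 3.14, 3.14, 3.14, 3.14].

### API

Orientations are given as a rotation vector (axis times angle).
In Python, from workcell import readout, read_camera, bot, spotter gives the robot as it stands.
- The arm moves only by the tool jog_arm, never from a script. Its argument "increments" is a list of rows, each a list of 7 numbers: the shift along the tool's x, y, z in m, then the turn, a rotation vector about the tool's x, y, z in rad, then the opening, from 0 (shut) to 1 (fully open). A call has 1 to 10 rows; each row shifts and turns the pose as measured when the row begins, along the tool's axes as they then stand; what a row does not reach is not made up. A row lasts 1/8 s, in which the tool goes at most 62.5 mm and 10.7 degrees, less where a joint would pass 70% of its speed; a pose out of reach is approached as far as the arm can. A call with a gripper value outside its range is refused whole. The fingers move at their own pace and stop on an object; "force" is the grip in N (left out, the last holds). Time passes only in rows, so rows that do not move let the fingers close. It gives the time, the measured TCP pose, the force and the opening at its end, in the units of the state.
- readout.read_state(): the state, without advancing time (a new reading comes with each control period).
- read_camera(name): name is "side" or "top"; returns a dict with "img" (420x560x3 uint8, blue, green, red), "range_z" (420x560 float32, m along the optical axis (not along the pixel's ray), 0 where there is no reading), "fx", "fy", "cx", "cy" (pixels), "world_from_camera" (4x4, takes a point from camera to world coordinates). Camera axes: x right, y down, z forward; pixel columns grow to the right and rows downward; lengths in m; the calibration is good to about 2 mm. A picture is of the moment at which its call begins.
- bot.finish_job(): hands the job in, once; it reports no verdict.
Trained networks look in a picture, given as the dict that the camera call returned (one of the last four; its "shot" number tells which), for a name from the list of things; names that differ only in an ending like _2 or _b are one class to them, and where a whole thing is asked for, a point or a joint stands for the part that bears it (a point fixed in the world has none). Each returns a list of dicts, best first, with "p" (0 to 1); they miss things now and then, are a little off and sometimes report something else, mostly with a low value. They report only what shows in the picture. A call takes as long as a camera call.
- spotter.masks_of(picture, thing): "mask" (420x560 bool, what is visible of it) and "location" ([column, row] in pixels, amid what is visible of it).
- spotter.spot_point(picture, thing): "location" ([column, row] in pixels: a listed point, or the origin of a listed thing).
The state is a dict: "time": time; "q": joint angles; "joint_vel": joint speeds; "joint_torque": joint torques, N m; "tool_pos": TCP position; "tcp_rot": TCP orientation; "wrist_force": force on the tool from outside, world axes, zero at the start; "torque": the same for the moment, N m; "width": opening from 0.0 (shut) to 1.0 (fully open).
Only numpy, scipy, OpenCV 4.12 (cv2) and the standard library are available. Lean on these libraries where they do the work, as an engineer would, in place of code of your own. Each camera call takes 0.05 s, during which the arm holds its last target. There are 200 camera calls.

### The job

Move the four washed steel tumblers from the blue mat to the white drying rack, one upside down and centred over each peg, in order of size: the tallest on the peg next to the steel cutlery pot (the one full of teaspoons), then down peg by peg to the smallest at the far end. Lower each one right down onto the rack before letting go, do not drop it, and leave the cutlery pot where it stands.

Things in the scene. Friction and masses are not known exactly. Their poses are not given: they have to be found in the camera images.
- tumbler_small: the smallest of four plain steel tumblers, upside down: 75 mm high, 60 mm across its open rim (below), tapering evenly to 46 mm across its closed end (on top); wall 2.5 mm, about 75 g. It stands rim down on a flat blue draining mat 4 mm thick, at any of four places. Origin: centre of the open rim, on its underside as it stands; z runs up through the closed end.
- tumbler_medium: the second smallest of four plain steel tumblers, upside down: 100 mm high, 66 mm across its open rim (below), tapering evenly to 50 mm across its closed end (on top); wall 2.5 mm, about 100 g. It stands rim down on a flat blue draining mat 4 mm thick, at any of four places. Origin: centre of the open rim, on its underside as it stands; z runs up through the closed end.
- tumbler_large: the second tallest of four plain steel tumblers, upside down: 125 mm high, 72 mm across its open rim (below), tapering evenly to 55 mm across its closed end (on top); wall 2.5 mm, about 130 g. It stands rim down on a flat blue draining mat 4 mm thick, at any of four places. Origin: centre of the open rim, on its underside as it stands; z runs up through the closed end.
- tumbler_tall: the tallest of four plain steel tumblers, upside down: 150 mm high, 78 mm across its open rim (below), tapering evenly to 60 mm across its closed end (on top); wall 2.5 mm, about 170 g. It stands rim down on a flat blue draining mat 4 mm thick, at any of four places. Origin: centre of the open rim, on its underside as it stands; z runs up through the closed end.
- rack: white plastic drying rack fixed on the table: a ribbed tray 130 mm (its x) by 400 mm (its y), with one row of four dark steel pegs along y; tumblers stand on its level top face, 20 mm above the table, inside a lip 5 mm wide that rises 4.5 mm above that face round the edge. Origin: centre of its underside, on the table; z up.
- peg_1: one of the four upright pegs of the rack, at -138 mm along the rack's y (pegs are 92 mm apart): 12 mm thick with a foot 22 mm wide and 8 mm high, 50 mm tall above the rack's top face. Origin: centre of its foot, on the rack's top face; z up.
- peg_2: one of the four upright pegs of the rack, at -46 mm along the rack's y (pegs are 92 mm apart): 12 mm thick with a foot 22 mm wide and 8 mm high, 50 mm tall above the rack's top face. Origin: centre of its foot, on the rack's top face; z up.
- peg_3: one of the four upright pegs of the rack, at +46 mm along the rack's y (pegs are 92 mm apart): 12 mm thick with a foot 22 mm wide and 8 mm high, 50 mm tall above the rack's top face. Origin: centre of its foot, on the rack's top face; z up.
- peg_4: one of the four upright pegs of the rack, at +138 mm along the rack's y (pegs are 92 mm apart): 12 mm thick with a foot 22 mm wide and 8 mm high, 50 mm tall above the rack's top face. Origin: centre of its foot, on the rack's top face; z up.
- cutlery_pot: round steel cutlery pot with drain holes, 94 mm across and 110 mm high, holding teaspoons that stick up to 157 mm; 1.2 kg, loose; it stands just beyond one end or the other of the rack's row (a soap pump bottle, 150 mm high, stands beyond the other end). Origin: centre of its underside; z up.

How it is judged:
By the outcome, as a careful person would: the job done as asked, in the order asked, and still so for the second after the job is handed in, with the robot touching nothing.
It also fails if it takes over 112 s, if anything falls off the work surface, if the arm or the gripper's body presses on something with over 40 N, if the wrist force passes 120 N, or if a joint passes its speed limit or range.

## Working session

There is one attempt and no reset: what is moved stays moved. The work goes in short steps, Python scripts to look and compute and a tool call to move; the robot and the scene stay as the last step left them, time stands still between calls to the robot, and variables do not carry over. Pictures are saved under pics/ and viewed, about 12 in all and at most 16, crops included, and the job is handed in when it is done.

Besides the shell and the picture viewer there is one more tool, called after ">>>" by a JSON object that holds its "api" and its "payload". jog_arm: Moves the arm, as the interface text tells. Its arguments: {"type":"object","properties":{"increments":{"type":"array"},"force":{"type":"number"}},"required":["increments"]}

```bash
mkdir -p pics; ls
python3 - <<'E'
from workcell import readout, read_camera, bot, spotter
import cv2,numpy as np
print(readout.read_state())
for n in ("top","side"):
    p=read_camera(n); cv2.imwrite(f"pics/{n}0.png",p["img"])
    print(n,p["fx"],p["cx"],p["cy"],p["world_from_camera"].round(3).tolist())
    for t in ["tumbler_small","tumbler_medium","tumbler_large","tumbler_tall","rack","peg_1","cutlery_pot"]:
        for d in spotter.masks_of(p,t)[:5]:
            m=d["mask"]&(p["range_z"]>0)
            v,u=np.nonzero(m); z=p["range_z"][m]
            P=np.c_[(u-p["cx"])/p["fx"]*z,(v-p["cy"])/p["fy"]*z,z]@p["world_from_camera"][:3,:3].T+p["world_from_camera"][:3,3]
            print(t,round(d["p"],2),np.round(d["location"]),m.sum(),"med",np.median(P,0).round(3) if len(P) else None,"z98",np.percentile(P[:,2],98).round(3) if len(P) else None)
E
```

```text
pics
{'time': 0.0, 'q': array([-1.24190847e+00,  2.64761735e-01,  1.60539997e+00, -1.02005092e-05,
        1.27371794e+00, -3.69181528e-02]), 'joint_vel': array([ 7.31019387e-04, -3.32403201e-04, -1.02368632e-03, -1.08526617e-03,
       -6.86512613e-05, -9.96362990e-04]), 'joint_torque': array([-1.85608384e-03, -5.15124500e+01, -3.67314649e+01, -3.65764836e-04,
        1.30860167e-02, -1.58274776e-05]), 'tool_pos': array([ 0.24120036, -0.62966456,  0.2439422 ]), 'tcp_rot': array([-1.35895089,  0.93698147, -0.93394247]), 'wrist_force': array([0.03276378, 0.13596332, 0.37633022]), 'torque': array([-0.0045579 , -0.01756107,  0.02750274]), 'width': 1.0000647284693291}
top 383.54318779245244 279.66675199277586 214.564997901563 [[0.039, -0.975, 0.217, 0.333], [-0.999, -0.038, 0.011, 0.096], [-0.002, -0.218, -0.976, 1.117], [0.0, 0.0, 0.0, 1.0]]
tumbler_medium 0.98 [370. 255.] 575 med [ 0.454 -0.138  0.101] z98 0.109
tumbler_medium 0.33 [221. 222.] 6196 med [0.55  0.272 0.021] z98 0.03
tumbler_large 0.39 [373. 209.] 415 med [ 0.594 -0.143  0.075] z98 0.084
tumbler_tall 0.64 [440. 216.] 1095
[... 427 characters left out ...]
8127642996 274.6789981613304 210.56765240020647 [[-0.811, -0.428, 0.398, 0.032], [-0.585, 0.571, -0.577, 0.854], [0.02, -0.701, -0.713, 0.987], [0.0, 0.0, 0.0, 1.0]]
tumbler_small 0.6 [310. 164.] 471 med [ 0.593 -0.134  0.05 ] z98 0.083
tumbler_medium 0.76 [350. 176.] 729 med [ 0.451 -0.13   0.062] z98 0.108
tumbler_large 0.85 [374. 146.] 767 med [ 0.458 -0.292  0.076] z98 0.132
tumbler_tall 0.83 [345. 125.] 1009 med [ 0.568 -0.314  0.091] z98 0.158
peg_1 0.46 [238. 243.] 82 med [0.576 0.233 0.042] z98 0.07
peg_1 0.46 [234. 267.] 92 med [0.524 0.31  0.04 ] z98 0.071
peg_1 0.39 [242. 215.] 76 med [0.627 0.157 0.04 ] z98 0.071
cutlery_pot 0.82 [239. 178.] 1399 med [0.696 0.086 0.096] z98 0.155
```

View pics/top0.png

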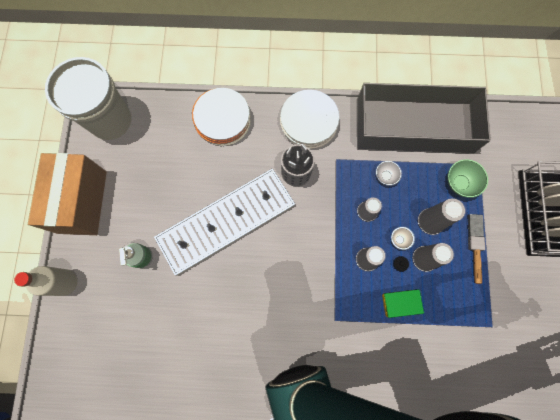

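View pics/side0.png

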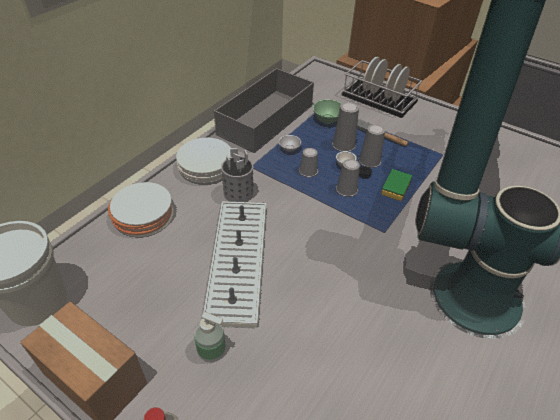

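The top view shows the four tumblers on the mat: small at (371,206), medium at (375,257), large at (440,254) and tall at (452,211). A bowl at (402,238) and a plug at (401,264) lie between them. The pot, at (297,163), stands beyond the upper-right end of the rack, and the soap is at (135,255). The side view agrees.

```bash
cat > h.py <<'E'
from workcell import readout, read_camera, bot, spotter
import cv2,numpy as np
from scipy.spatial.transform import Rotation as R
def cloud(p):
    v,u=np.mgrid[:420,:560]; z=p["range_z"]
    P=np.stack([(u-p["cx"])/p["fx"]*z,(v-p["cy"])/p["fy"]*z,z],-1)@p["world_from_camera"][:3,:3].T+p["world_from_camera"][:3,3]
    P[z<=0]=np.nan; return P
def near(P,x,y,r,z0,z1):
    return P[(np.hypot(P[...,0]-x,P[...,1]-y)<r)&(P[...,2]>z0)&(P[...,2]<z1)]
E
python3 - <<'E'
from h import *
s=readout.read_state(); print(R.from_rotvec(s["tcp_rot"]).as_matrix().round(3).tolist())
T=dict(small=(.593,-.14,.079),medium=(.454,-.138,.104),large=(.463,-.299,.129),tall=(.569,-.32,.154))
pk=[(.63,.155),(.577,.23),(.525,.305),(.475,.38)]
for n in ("top","side"):
    P=cloud(read_camera(n))
    for k,(x,y,h) in T.items():
        Q=near(P,x,y,.05,h-.006,h+.012)
        (c,r)=cv2.minEnclosingCircle(Q[:,:2].astype(np.float32))
        print(n,k,len(Q),"mean",Q.mean(0).round(4),"circ",np.round(c,4),round(r,4))
    for x,y in pk:
        Q=near(P,x,y,.045,.055,.08)
        if len(Q): print(n,"peg",len(Q),Q.mean(0).round(4),Q[:,2].max().round(4), "hi",Q[Q[:,2]>Q[:,2].max()-.004].mean(0).round(4))
    Q=near(P,.55,.27,.3,.012,.028); r=cv2.minAreaRect((Q[:,:2]*1000).astype(np.float32)); print("rack rect",r)
    for nm,c in (("bowl_mid",(402,238)),("bowl_up",(388,172)),("plug",(401,264)),("gbowl",(467,180)),("soap",(135,255)),("sponge",(403,304)),("brush",(477,245))):
        if n=="top":
            Q=P[c[1]-18:c[1]+18,c[0]-10:c[0]+10].reshape(-1,3); print(nm,np.nanmedian(Q,0).round(3),np.nanmax(Q[:,2]).round(3))
E
```

```text
[[0.358, -0.0, 0.934], [-0.934, -0.0, 0.358], [0.0, -1.0, -0.0]]
top small 222 mean [ 0.6011 -0.1502  0.0803] circ [ 0.601  -0.1507] 0.0239
top medium 294 mean [ 0.4591 -0.1483  0.1053] circ [ 0.4592 -0.1491] 0.0256
top large 382 mean [ 0.4674 -0.3144  0.1303] circ [ 0.4679 -0.3151] 0.0291
top tall 435 mean [ 0.5778 -0.3371  0.1552] circ [ 0.5788 -0.3375] 0.031
top peg 17 [0.6294 0.1529 0.0676] 0.075 hi [0.6305 0.1528 0.0729]
top peg 19 [0.5791 0.2283 0.0656] 0.0718 hi [0.5803 0.2289 0.0705]
top peg 16 [0.5281 0.3043 0.0672] 0.0714 hi [0.5291 0.3049 0.0699]
top peg 19 [0.4777 0.3804 0.0672] 0.0727 hi [0.4772 0.3814 0.0712]
rack rect ((594.1156005859375, 250.38836669921875), (373.2120056152344, 496.60784912109375), 72.9109115600586)
bowl_mid [ 0.524 -0.248  0.01 ] 0.045
bowl_up [ 0.725 -0.213  0.01 ] 0.039
plug [ 0.449 -0.242  0.006] 0.045
gbowl [ 0.709 -0.446  0.02 ] 0.059
soap [0.436 0.499 0.082] 0.155
sponge [ 0.337 -0.242  0.036] 0.043
brush [ 0.512 -0.459  0.021] 0.031
side small 134 mean [ 0.5997 -0.1461  0.0798] circ [ 0.6034 -0.1494] 0.0264
side medium 179 mean [ 0.4571 -0.1454  0.1049] circ [ 0.4604 -0.1483] 0.028
side large 181 mean [ 0.4659 -0.3109  0.1299] circ [ 0.4708 -0.3118] 0.0319
side tall 180 mean [ 0.5768 -0.3334  0.1548] circ [ 0.5774 -0.3364] 0.032
side peg 23 [0.6284 0.1546 0.0645] 0.072 hi [0.6289 0.1546 0.0705]
side peg 27 [0.5775 0.2317 0.0637] 0.071 hi [0.5785 0.2304 0.0688]
side peg 28 [0.526  0.3079 0.0647] 0.0716 hi [0.5271 0.3065 0.0698]
side peg 30 [0.4755 0.3845 0.0653] 0.0723 hi [0.4766 0.3849 0.0701]
rack rect ((567.11572265625, 285.72967529296875), (367.1666564941406, 474.42547607421875), 67.07217407226562)
```

```bash
cat >> h.py <<'E'
def th():
    m=R.from_rotvec(readout.read_state()["tcp_rot"]).as_matrix(); return np.degrees(np.arctan2(m[1,0],m[0,0])),m
def plan(wps,grip):
    """wps: list of (x,y,z,theta_deg,rows); prints tool-frame rows from the present pose (tool down)"""
    s=readout.read_state(); p=np.array(s["tool_pos"]); t,m=th()
    print("t",round(s["time"],2),"p",p.round(4),"th",round(t,2),"tilt",np.degrees(np.arccos(-m[2,1])).round(2),"F",np.round(s["wrist_force"],1),"w",round(s["width"],3))
    for *q,tt,n in wps:
        d=(np.array(q)-p)/n; dt=(tt-t)/n
        for i in range(n):
            a=np.radians(t); 
            print([round(float(np.cos(a)*d[0]+np.sin(a)*d[1]),4),round(float(-d[2]),4),round(float(-np.sin(a)*d[0]+np.cos(a)*d[1]),4),0,round(float(-np.radians(dt)),3),0,grip])
            t+=dt
        p=np.array(q)
E
python3 -c "
from h import *
plan([(.578,-.337,.20,-30,9)],1)"
```

```text
t 0.9 p [ 0.2415 -0.6304  0.2453] th -69.04 tilt 0.01 F [-0.2  0.6  0.2] w 1.0
[-0.0171, 0.005, 0.0466, 0, -0.076, 0, 1]
[-0.0135, 0.005, 0.0477, 0, -0.076, 0, 1]
[-0.0098, 0.005, 0.0486, 0, -0.076, 0, 1]
[-0.0061, 0.005, 0.0492, 0, -0.076, 0, 1]
[-0.0024, 0.005, 0.0495, 0, -0.076, 0, 1]
[0.0014, 0.005, 0.0496, 0, -0.076, 0, 1]
[0.0051, 0.005, 0.0493, 0, -0.076, 0, 1]
[0.0088, 0.005, 0.0488, 0, -0.076, 0, 1]
[0.0125, 0.005, 0.048, 0, -0.076, 0, 1]
```

>>> {"api": "jog_arm", "payload": {"increments": [[-0.017,0.005,0.047,0,-0.076,0,1],[-0.0135,0.005,0.048,0,-0.076,0,1],[-0.01,0.005,0.049,0,-0.076,0,1],[-0.006,0.005,0.049,0,-0.076,0,1],[-0.0025,0.005,0.05,0,-0.076,0,1],[0.0015,0.005,0.05,0,-0.076,0,1],[0.005,0.005,0.049,0,-0.076,0,1],[0.009,0.005,0.049,0,-0.076,0,1],[0.0125,0.005,0.048,0,-0.076,0,1],[0,0,0,0,0,0,1]]}}

```text
time: 2.15
tool_pos: [0.5869, -0.3262, 0.1998]
tcp_rot: [-1.538, 0.39, -0.397]
wrist_force: [-0.6, -0.5, 0.8]
width: 0.996
```

```bash
python3 -c "
from h import *
plan([(.578,-.337,.19,-30,2),(.578,-.337,.124,-30,3)],1)"
```

```text
t 2.15 p [ 0.5869 -0.3262  0.1998] th -28.74 tilt 0.3 F [-0.6 -0.5  0.8] w 0.996
[-0.0013, 0.0049, -0.0069, 0, 0.011, 0, 1]
[-0.0012, 0.0049, -0.0069, 0, 0.011, 0, 1]
[0.0, 0.022, 0.0, 0, -0.0, 0, 1]
[0.0, 0.022, 0.0, 0, -0.0, 0, 1]
[0.0, 0.022, 0.0, 0, -0.0, 0, 1]
```

>>> {"api": "jog_arm", "payload": {"increments": [[-0.0013,0.005,-0.007,0,0.011,0,1],[-0.0012,0.005,-0.007,0,0.011,0,1],[0,0,0,0,0,0,1]]}}

```text
time: 2.52
tool_pos: [0.5755, -0.3397, 0.189]
tcp_rot: [-1.535, 0.411, -0.416]
wrist_force: [-0.0, -0.4, -0.2]
width: 1.0
```

```bash
python3 -c "
from h import *
plan([(.578,-.337,.124,-30,3)],1)
p=read_camera('top');cv2.imwrite('pics/a.png',cv2.resize(p['img'][130:300,330:530],None,fx=3,fy=3))"
```

```text
t 2.52 p [ 0.5755 -0.3397  0.189 ] th -30.23 tilt 0.31 F [-0.  -0.4 -0.2] w 1.0
[0.0003, 0.0217, 0.0012, 0, -0.001, 0, 1]
[0.0003, 0.0217, 0.0012, 0, -0.001, 0, 1]
[0.0003, 0.0217, 0.0012, 0, -0.001, 0, 1]
```

View pics/a.png

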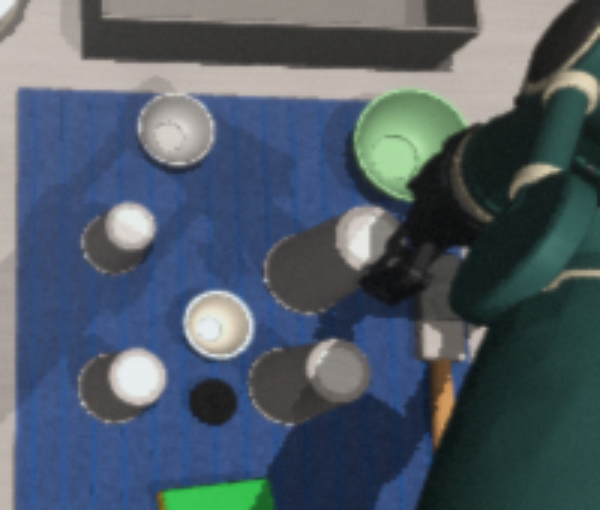

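```bash
python3 -c "
from h import *
p=read_camera('side');cv2.imwrite('pics/b.png',cv2.resize(p['img'][60:230,260:460],None,fx=3,fy=3))
for n in ('top','side'):
  p=read_camera(n);W=np.linalg.inv(p['world_from_camera'])
  o=(130,330) if n=='top' else (60,260)
  for q in [(.5755,-.3397,.154),(.5755,-.3397,.19),(.5755,-.3397,.25),(.5755+.05*.866,-.3397-.025,.19),(.5755-.05*.866,-.3397+.025,.19)]:
    c=W[:3,:3]@q+W[:3,3];print(n,((p['fx']*c[0]/c[2]+p['cx']-o[1])*3).round(),((p['fy']*c[1]/c[2]+p['cy']-o[0])*3).round())"
```

```text
top 369.0 242.0
top 388.0 232.0
top 424.0 214.0
top 415.0 183.0
top 361.0 282.0
side 270.0 142.0
side 275.0 112.0
side 283.0 61.0
side 251.0 89.0
side 300.0 137.0
```

View pics/b.png

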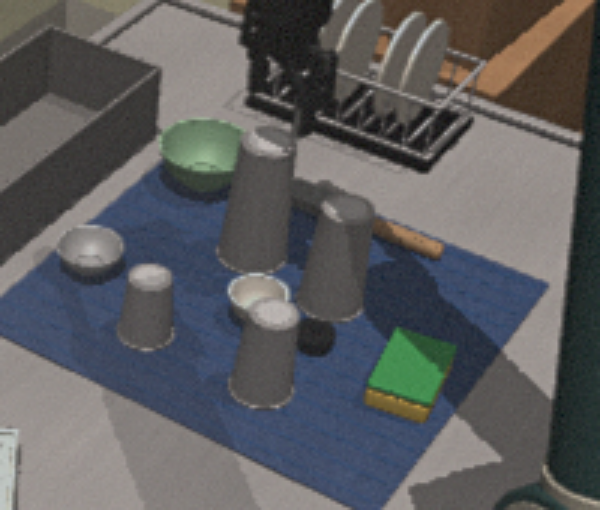

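Both views show the open fingers on either side of the tall tumbler's top, around side-crop (285,105), so I can descend.

>>> {"api": "jog_arm", "payload": {"increments": [[0.0003,0.022,0.001,0,0,0,1],[0.0003,0.022,0.001,0,0,0,1],[0.0003,0.02,0,0,0,0,1],[0,0,0,0,0,0,1],[0,0,0,0,0,0,0],[0,0,0,0,0,0,0],[0,0,0,0,0,0,0],[0,0,0,0,0,0,0],[0,0,0,0,0,0,0]], "force": 35}}

```text
time: 3.85
tool_pos: [0.5789, -0.3379, 0.122]
tcp_rot: [-1.536, 0.409, -0.417]
wrist_force: [-0.1, -0.9, -1.9]
width: 0.731
```

```bash
python3 -c "
from h import *
plan([(.577,-.337,.20,-30,3),(.54,-.10,.24,0,6),(.55,.10,.24,34,5)],0)"
```

```text
t 3.85 p [ 0.5789 -0.3379  0.122 ] th -30.14 tilt 0.39 F [-0.1 -0.9 -1.9] w 0.731
[-0.0007, -0.026, -0.0001, 0, -0.001, 0, 0]
[-0.0007, -0.026, -0.0001, 0, -0.001, 0, 0]
[-0.0007, -0.026, -0.0001, 0, -0.001, 0, 0]
[-0.0251, -0.0067, 0.0311, 0, -0.087, 0, 0]
[-0.0223, -0.0067, 0.0332, 0, -0.087, 0, 0]
[-0.0193, -0.0067, 0.035, 0, -0.087, 0, 0]
[-0.0162, -0.0067, 0.0366, 0, -0.087, 0, 0]
[-0.0129, -0.0067, 0.0378, 0, -0.087, 0, 0]
[-0.0096, -0.0067, 0.0388, 0, -0.087, 0, 0]
[0.002, -0.0, 0.04, 0, -0.119, 0, 0]
[0.0067, -0.0, 0.0395, 0, -0.119, 0, 0]
[0.0113, -0.0, 0.0384, 0, -0.119, 0, 0]
[0.0158, -0.0, 0.0368, 0, -0.119, 0, 0]
[0.0201, -0.0, 0.0347, 0, -0.119, 0, 0]
```

>>> {"api": "jog_arm", "payload": {"increments": [[0,-0.026,0,0,0,0,0],[0,-0.026,0,0,0,0,0],[0,-0.026,0,0,0,0,0],[-0.025,-0.0067,0.031,0,-0.087,0,0],[-0.0225,-0.0067,0.033,0,-0.087,0,0],[-0.0195,-0.0067,0.035,0,-0.087,0,0],[-0.016,-0.0067,0.0365,0,-0.087,0,0],[-0.013,-0.0067,0.038,0,-0.087,0,0],[-0.0095,-0.0067,0.039,0,-0.087,0,0]]}}

```text
time: 4.97
tool_pos: [0.5387, -0.0961, 0.2415]
tcp_rot: [-1.575, -0.008, 0.003]
wrist_force: [-0.2, 1.5, -2.3]
width: 0.732
```

```bash
python3 -c "
from h import *
plan([(.55,.10,.24,33.8,5),(.63,.153,.24,33.8,4)],0)"
```

```text
t 4.97 p [ 0.5387 -0.0961  0.2415] th 0.42 tilt 0.33 F [-0.2  1.5 -2.3] w 0.732
[0.0025, 0.0003, 0.0392, 0, -0.117, 0, 0]
[0.0071, 0.0003, 0.0386, 0, -0.117, 0, 0]
[0.0115, 0.0003, 0.0375, 0, -0.117, 0, 0]
[0.0158, 0.0003, 0.036, 0, -0.117, 0, 0]
[0.0199, 0.0003, 0.0339, 0, -0.117, 0, 0]
[0.024, -0.0, -0.0001, 0, -0.0, 0, 0]
[0.024, -0.0, -0.0001, 0, -0.0, 0, 0]
[0.024, -0.0, -0.0001, 0, -0.0, 0, 0]
[0.024, -0.0, -0.0001, 0, -0.0, 0, 0]
```

>>> {"api": "jog_arm", "payload": {"increments": [[0.0025,0,0.039,0,-0.117,0,0],[0.007,0,0.0385,0,-0.117,0,0],[0.0115,0,0.0375,0,-0.117,0,0],[0.016,0,0.036,0,-0.117,0,0],[0.02,0,0.034,0,-0.117,0,0],[0,0,0,0,0,0,0]]}}

```text
time: 5.72
tool_pos: [0.5472, 0.1088, 0.2427]
tcp_rot: [-1.523, -0.487, 0.477]
wrist_force: [0.1, 0.5, -1.8]
width: 0.737
```

```bash
cat >> h.py <<'E'
def heldaxis(p,x,y,z0,z1,r0,r1,zt,rt):
    "least-squares axis (x,y) of a vertical cone from its side points; radius given: rt at zt, slope (r1-r0)"
    from scipy.optimize import least_squares
    Q=near(cloud(p),x,y,.055,z0,z1)
    f=lambda a:np.hypot(Q[:,0]-a[0],Q[:,1]-a[1])-(rt+(zt-Q[:,2])*(r1-r0))
    s=least_squares(f,[x,y],loss="soft_l1",f_scale=.002); return s.x.round(4),len(Q),np.median(np.abs(s.fun)).round(4)
E
python3 -c "
from h import *
plan([(.63,.153,.24,33.8,4)],0)
p0=readout.read_state()['tool_pos']
for n in ('top','side'):
  p=read_camera(n)
  rim=p0[2]-.118
  print(n,heldaxis(p,p0[0],p0[1],rim+.005,rim+.10,0,.06,rim,.039))
  for x,y in [(.5793,.2298),(.5281,.3062),(.4770,.3827),(.6304,.1533)]:
    try: print(heldaxis(p,x,y,.032,.066,0,0,0,.006))
    except Exception as e: print(e)
cv2.imwrite('pics/c.png',cv2.resize(p['img'][110:340,160:360],None,fx=2.6,fy=2.6))"
```

```text
t 5.72 p [0.5472 0.1088 0.2427] th 35.25 tilt 0.49 F [ 0.1  0.5 -1.8] w 0.737
[0.0233, 0.0007, -0.0029, 0, 0.006, 0, 0]
[0.0233, 0.0007, -0.0028, 0, 0.006, 0, 0]
[0.0233, 0.0007, -0.0026, 0, 0.006, 0, 0]
[0.0233, 0.0007, -0.0025, 0, 0.006, 0, 0]
top (array([0.547 , 0.1086]), 210, np.float64(0.0004))
(array([0.5803, 0.2294]), 13, np.float64(0.0004))
(array([0.5298, 0.306 ]), 14, np.float64(0.0003))
(array([0.4788, 0.3824]), 16, np.float64(0.0003))
(array([0.6304, 0.1533]), 0, np.float64(nan))
side (array([0.5464, 0.1073]), 812, np.float64(0.0009))
(array([0.5794, 0.2296]), 38, np.float64(0.0007))
(array([0.5289, 0.3053]), 43, np.float64(0.0008))
(array([0.4777, 0.3822]), 41, np.float64(0.0004))
(array([0.631 , 0.1526]), 38, np.float64(0.0008))
  return _methods._mean(a, axis=axis, dtype=dtype,
  ret = ret.dtype.type(ret / rcount)
```

View pics/c.png

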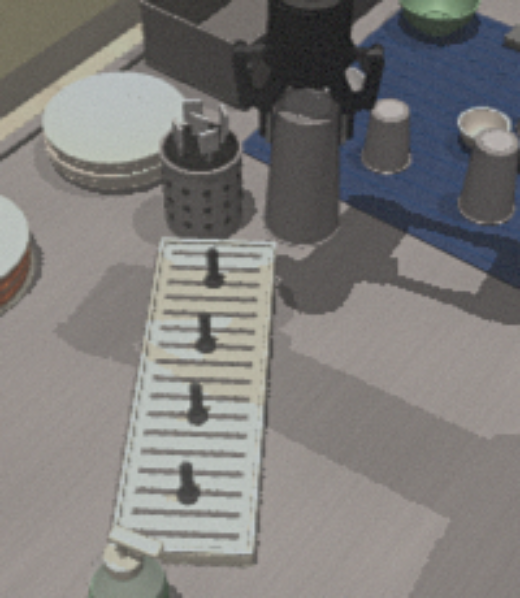

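The side view shows the tall tumbler held upright at crop (305,170), with all four pegs clear. The fits put the held axis within 1.5 mm of the TCP.

>>> {"api": "jog_arm", "payload": {"increments": [[0.0235,0,-0.003,0,0.006,0,0],[0.0235,0,-0.0025,0,0.006,0,0],[0.0235,0,-0.0025,0,0.006,0,0],[0.0235,0,-0.002,0,0.006,0,0],[0,0,0,0,0,0,0]]}}

```text
time: 6.45
tool_pos: [0.6326, 0.1447, 0.2426]
tcp_rot: [-1.534, -0.454, 0.449]
wrist_force: [-0.6, -0.8, -2.4]
width: 0.733
```

```bash
python3 -c "
from h import *
plan([(.6315,.154,.24,33.8,1),(.6315,.154,.148,33.8,5)],0)
print(th()[1].round(4).tolist())
p0=readout.read_state()['tool_pos']
rim=p0[2]-.118
for n in ('top','side'): print(n,heldaxis(read_camera(n),p0[0],p0[1],rim+.005,rim+.10,0,.06,rim,.039))"
```

```text
t 6.45 p [0.6326 0.1447 0.2426] th 32.97 tilt 0.62 F [-0.6 -0.8 -2.4] w 0.733
[0.0042, 0.0026, 0.0084, 0, -0.014, 0, 0]
[0.0, 0.0184, 0.0, 0, -0.0, 0, 0]
[0.0, 0.0184, 0.0, 0, -0.0, 0, 0]
[0.0, 0.0184, 0.0, 0, -0.0, 0, 0]
[0.0, 0.0184, 0.0, 0, -0.0, 0, 0]
[0.0, 0.0184, 0.0, 0, -0.0, 0, 0]
[[0.8389, 0.0064, -0.5442], [0.5442, -0.0087, 0.8389], [0.0006, -0.9999, -0.0108]]
top (array([0.6326, 0.1447]), 0, np.float64(nan))
side (array([0.6306, 0.1438]), 808, np.float64(0.0009))
  return _methods._mean(a, axis=axis, dtype=dtype,
  ret = ret.dtype.type(ret / rcount)
```

Run:
```python
s=open('h.py').read()
s=s.replace('    for *q,tt,n in wps:','    y=m[:,1]; c=m.T@np.cross(y,[0,0,-1]); print("level: rx %.4f rz %.4f"%(c[0],c[2]))\n    for *q,tt,n in wps:')
open('h.py','w').write(s)
```

>>> {"api": "jog_arm", "payload": {"increments": [[0.004,0.0025,0.008,0.011,-0.014,0,0],[0,0,0,0,0,0,0]]}}

```text
time: 6.8
tool_pos: [0.6288, 0.1523, 0.2396]
tcp_rot: [-1.52, -0.459, 0.463]
wrist_force: [-0.1, -0.9, -2.3]
width: 0.736
```

```bash
python3 -W ignore -c "
from h import *
plan([(.6315,.154,.150,33.8,5)],0)
p0=readout.read_state()['tool_pos']
rim=p0[2]-.118
print(heldaxis(read_camera('side'),p0[0],p0[1],rim+.005,rim+.10,0,.06,rim,.039))"
```

```text
t 6.8 p [0.6288 0.1523 0.2396] th 33.74 tilt 0.15 F [-0.1 -0.9 -2.3] w 0.736
level: rx -0.0018 rz -0.0019
[0.0006, 0.0179, -0.0, 0, -0.0, 0, 0]
[0.0006, 0.0179, -0.0, 0, -0.0, 0, 0]
[0.0006, 0.0179, -0.0, 0, -0.0, 0, 0]
[0.0006, 0.0179, -0.0, 0, -0.0, 0, 0]
[0.0006, 0.0179, -0.0, 0, -0.0, 0, 0]
(array([0.6273, 0.1523]), 812, np.float64(0.0009))
```

>>> {"api": "jog_arm", "payload": {"increments": [[0.001,0.018,0,0,0,0,0],[0.001,0.018,0,0,0,0,0],[0.001,0.018,0,0,0,0,0],[0,0.018,0,0,0,0,0],[0,0.016,0,0,0,0,0],[0,0,0,0,0,0,0]]}}

```text
time: 7.6
tool_pos: [0.6291, 0.1534, 0.1429]
tcp_rot: [-1.52, -0.456, 0.467]
wrist_force: [0.0, -0.5, -2.1]
width: 0.735
```

```bash
python3 -W ignore -c "
from h import *
plan([(.6315,.154,.138,33.8,2)],0)
p0=readout.read_state()['tool_pos']
rim=p0[2]-.118
print(heldaxis(read_camera('side'),p0[0],p0[1],rim+.005,rim+.10,0,.06,rim,.039))"
```

```text
t 7.6 p [0.6291 0.1534 0.1429] th 33.76 tilt 0.39 F [ 0.  -0.5 -2.1] w 0.735
level: rx -0.0028 rz -0.0062
[0.0012, 0.0025, -0.0004, 0, -0.0, 0, 0]
[0.0012, 0.0025, -0.0004, 0, -0.0, 0, 0]
(array([0.6273, 0.1531]), 701, np.float64(0.0009))
```

>>> {"api": "jog_arm", "payload": {"increments": [[0.003,0,-0.0025,-0.003,0,-0.006,0],[0,0.003,0,0,0,0,0],[0,0.002,0,0,0,0,0],[0,0,0,0,0,0,0]]}}

```text
time: 8.15
tool_pos: [0.6362, 0.1534, 0.1419]
tcp_rot: [-1.522, -0.468, 0.455]
wrist_force: [0.4, -0.3, -1.5]
width: 0.73
```

```bash
python3 -W ignore -c "
from h import *
plan([(.6325,.153,.138,33.8,1)],0)
p0=readout.read_state()['tool_pos']
rim=p0[2]-.118
print(heldaxis(read_camera('side'),p0[0],p0[1],rim+.005,rim+.10,0,.06,rim,.039))"
```

```text
t 8.15 p [0.6362 0.1534 0.1419] th 33.75 tilt 0.44 F [ 0.4 -0.3 -1.5] w 0.73
level: rx 0.0033 rz 0.0070
[-0.0033, 0.0039, 0.0017, 0, -0.001, 0, 0]
(array([0.6353, 0.1534]), 689, np.float64(0.001))
```

>>> {"api": "jog_arm", "payload": {"increments": [[-0.003,0.002,0.002,0,0,0,0],[0,0,0,0,0,0,0]]}}

```text
time: 8.45
tool_pos: [0.6324, 0.1535, 0.14]
tcp_rot: [-1.522, -0.468, 0.455]
wrist_force: [-0.5, -0.3, -2.6]
width: 0.735
```

```bash
python3 -W ignore -c "
from h import *
plan([(.6325,.153,.138,33.8,1)],0)
p0=readout.read_state()['tool_pos']
rim=p0[2]-.118
print(heldaxis(read_camera('side'),p0[0],p0[1],rim+.005,rim+.10,0,.06,rim,.039))
for i in range(4): print(readout.read_state()['tool_pos']);read_camera('side')"
```

```text
t 8.45 p [0.6324 0.1535 0.14  ] th 33.76 tilt 0.46 F [-0.5 -0.3 -2.6] w 0.735
level: rx 0.0034 rz 0.0073
[-0.0002, 0.002, -0.0005, 0, -0.001, 0, 0]
(array([0.6315, 0.1535]), 696, np.float64(0.0011))
[0.63268699 0.15354358 0.14025489]
[0.63288861 0.15354621 0.14038377]
[0.63299251 0.15353675 0.1404002 ]
[0.63301767 0.15356048 0.14043568]
```

>>> {"api": "jog_arm", "payload": {"increments": [[0,0.002,0,0.003,0,0.004,0],[0,0.0015,0,0,0,0,0],[0,0.0015,0,0,0,0,0],[0,0,0,0,0,0,0]]}}

```text
time: 9.2
tool_pos: [0.6339, 0.1536, 0.1374]
tcp_rot: [-1.521, -0.466, 0.457]
wrist_force: [0.3, -0.5, -3.0]
width: 0.73
```

```bash
python3 -W ignore -c "
from h import *
plan([(.6325,.153,.137,33.8,1)],0)
p0=readout.read_state()['tool_pos']
rim=.02
print(heldaxis(read_camera('side'),p0[0],p0[1],rim+.005,rim+.10,0,.06,rim,.039), heldaxis(read_camera('top'),p0[0],p0[1],rim+.005,rim+.10,0,.06,rim,.039))"
```

```text
t 9.2 p [0.6339 0.1536 0.1374] th 33.75 tilt 0.3 F [ 0.3 -0.5 -3. ] w 0.73
level: rx 0.0013 rz 0.0051
[-0.0015, 0.0004, 0.0003, 0, -0.001, 0, 0]
(array([0.6328, 0.1537]), 688, np.float64(0.001)) (array([0.6339, 0.1536]), 0, np.float64(nan))
```

>>> {"api": "jog_arm", "payload": {"increments": [[-0.002,0.001,0.0005,0,0,0,0],[0,0.002,0,0,0,0,0],[0,0.002,0,0,0,0,0]]}}

```text
time: 9.68
tool_pos: [0.6341, 0.1534, 0.1371]
tcp_rot: [-1.521, -0.47, 0.453]
wrist_force: [-3.5, 0.1, 11.2]
width: 0.734
```

```bash
python3 -W ignore -c "
from h import *
plan([(.6325,.153,.137,33.8,1)],0)
p0=readout.read_state()['tool_pos']
rim=.02
print(heldaxis(read_camera('side'),p0[0],p0[1],rim+.005,rim+.10,0,.06,rim,.039))"
```

```text
t 9.68 p [0.6341 0.1534 0.1371] th 33.76 tilt 0.6 F [-3.5  0.1 11.2] w 0.734
level: rx 0.0034 rz 0.0099
[-0.0015, 0.0001, 0.0006, 0, -0.001, 0, 0]
(array([0.6329, 0.1537]), 691, np.float64(0.001))
```

>>> {"api": "jog_arm", "payload": {"increments": [[0,0,0,0,0,0,0.85],[0,0,0,0,0,0,1],[0,0,0,0,0,0,1],[0,0,0,0,0,0,1],[0,-0.02,0,0,0,0.007,1],[0,-0.03,0,0,0,0,1],[0,-0.02,0,0,0,0,1],[0,0,0,0,0,0,1]]}}

```text
time: 10.72
tool_pos: [0.632, 0.1529, 0.2058]
tcp_rot: [-1.523, -0.46, 0.463]
wrist_force: [0.7, -0.7, -0.6]
width: 1.0
```

```bash
python3 -W ignore -c "
from h import *
plan([(.55,.10,.22,33.8,2),(.50,-.10,.22,0,5),(.468,-.314,.17,-34,6)],1)
print(heldaxis(read_camera('side'),.632,.153,.025,.12,0,.06,.02,.039))
p=read_camera('top');print(heldaxis(p,.632,.153,.025,.12,0,.06,.02,.039));Q=near(cloud(p),.632,.153,.05,.163,.18);print(len(Q),Q.mean(0) if len(Q) else 0)"
```

```text
t 10.72 p [0.632  0.1529 0.2058] th 33.75 tilt 0.15 F [ 0.7 -0.7 -0.6] w 1.0
level: rx 0.0015 rz -0.0021
[-0.0488, -0.0071, 0.0008, 0, -0.0, 0, 1]
[-0.0488, -0.0071, 0.0008, 0, -0.0, 0, 1]
[-0.0306, -0.0, -0.0277, 0, 0.118, 0, 1]
[-0.0271, -0.0, -0.0311, 0, 0.118, 0, 1]
[-0.0232, -0.0, -0.0341, 0, 0.118, 0, 1]
[-0.0191, -0.0, -0.0366, 0, 0.118, 0, 1]
[-0.0146, -0.0, -0.0385, 0, 0.118, 0, 1]
[-0.0053, 0.0083, -0.0357, 0, 0.099, 0, 1]
[-0.0018, 0.0083, -0.036, 0, 0.099, 0, 1]
[0.0018, 0.0083, -0.036, 0, 0.099, 0, 1]
[0.0053, 0.0083, -0.0357, 0, 0.099, 0, 1]
[0.0088, 0.0083, -0.035, 0, 0.099, 0, 1]
[0.0122, 0.0083, -0.0339, 0, 0.099, 0, 1]
(array([0.6342, 0.1542]), 687, np.float64(0.0009))
(array([0.632, 0.153]), 0, np.float64(nan))
0 0
```

>>> {"api": "jog_arm", "payload": {"increments": [[-0.049,-0.007,0,0,0,0,1],[-0.049,-0.007,0,0,0,0,1],[-0.0305,0,-0.0275,0,0.118,0,1],[-0.027,0,-0.031,0,0.118,0,1],[-0.023,0,-0.034,0,0.118,0,1],[-0.019,0,-0.0365,0,0.118,0,1],[-0.0145,0,-0.0385,0,0.118,0,1],[0,0,0,0,0,0,1]]}}

```text
time: 11.82
tool_pos: [0.4869, -0.1069, 0.206]
tcp_rot: [-1.574, 0.034, 0.006]
wrist_force: [0.5, -0.1, -0.6]
width: 1.0
```

```bash
python3 -W ignore -c "
from h import *
plan([(.468,-.314,.17,-34,6)],1)
p=read_camera('top');P=cloud(p);Q=near(P,.632,.153,.05,.163,.18);print(len(Q),Q.mean(0),cv2.minEnclosingCircle(Q[:,:2].astype(np.float32)))
q=read_camera('side');S=cloud(q);Q=near(S,.632,.153,.05,.163,.18);print(len(Q),Q.mean(0),cv2.minEnclosingCircle(Q[:,:2].astype(np.float32)))
print(heldaxis(p,.632,.153,.025,.16,0,.06,.02,.039),heldaxis(q,.632,.153,.025,.16,0,.06,.02,.039))
T=dict(small=(.601,-.15,.075,.0933,.03),medium=(.459,-.149,.1,.08,.033),large=(.468,-.314,.125,.068,.036))
for k,(x,y,h,sl,r) in T.items(): print(k,[heldaxis(i,x,y,.01,h,0,sl,.004,r) for i in (p,q)])
"
```

```text
t 11.82 p [ 0.4869 -0.1069  0.206 ] th -1.02 tilt 1.45 F [ 0.5 -0.1 -0.6] w 1.0
level: rx 0.0033 rz -0.0251
[-0.0025, 0.006, -0.0346, 0, 0.096, 0, 1]
[0.0008, 0.006, -0.0346, 0, 0.096, 0, 1]
[0.0041, 0.006, -0.0344, 0, 0.096, 0, 1]
[0.0074, 0.006, -0.0339, 0, 0.096, 0, 1]
[0.0106, 0.006, -0.033, 0, 0.096, 0, 1]
[0.0137, 0.006, -0.0318, 0, 0.096, 0, 1]
423 [0.63345093 0.15435133 0.17084933] ((0.6342591047286987, 0.15470463037490845), 0.030460162088274956)
320 [0.63160278 0.1582034  0.16991907] ((0.6338720917701721, 0.1559530794620514), 0.03277180343866348)
(array([0.635 , 0.1543]), 415, np.float64(0.0003)) (array([0.6343, 0.1543]), 972, np.float64(0.0009))
small [(array([ 0.6027, -0.1512]), 119, np.float64(0.0005)), (array([ 0.6016, -0.151 ]), 297, np.float64(0.0015))]
medium [(array([ 0.4596, -0.1496]), 152, np.float64(0.0004)), (array([ 0.459 , -0.1498]), 488, np.float64(0.0012))]
large [(array([ 0.4682, -0.3165]), 453, np.float64(0.0005)), (array([ 0.4676, -0.3164]), 621, np.float64(0.0014))]
```

>>> {"api": "jog_arm", "payload": {"increments": [[-0.0025,0.006,-0.035,0.003,0.096,-0.012,1],[0.001,0.006,-0.035,0,0.096,-0.012,1],[0.004,0.006,-0.0345,0,0.096,0,1],[0.0075,0.006,-0.034,0,0.096,0,1],[0.0105,0.006,-0.033,0,0.096,0,1],[0.0135,0.006,-0.032,0,0.096,0,1],[0,0,0,0,0,0,1]]}}

```text
time: 12.8
tool_pos: [0.4727, -0.3086, 0.1651]
tcp_rot: [-1.517, 0.463, -0.459]
wrist_force: [-0.3, 0.3, -1.0]
width: 1.004
```

```bash
python3 -c "
from h import *
plan([(.468,-.3165,.16,-34,1),(.468,-.3165,.099,-34,3)],1)"
```

```text
t 12.8 p [ 0.4727 -0.3086  0.1651] th -33.74 tilt 0.28 F [-0.3  0.3 -1. ] w 1.004
level: rx -0.0029 rz -0.0040
[0.0005, 0.0051, -0.0092, 0, 0.005, 0, 1]
[0.0, 0.0203, 0.0, 0, -0.0, 0, 1]
[0.0, 0.0203, 0.0, 0, -0.0, 0, 1]
[0.0, 0.0203, 0.0, 0, -0.0, 0, 1]
```

>>> {"api": "jog_arm", "payload": {"increments": [[0.0005,0.005,-0.009,-0.003,0.005,-0.003,1],[0,0,0,0,0,0,1],[0,0.02,0,0,0,0,1],[0,0.02,0,0,0,0,1],[0,0.02,0,0,0,0,1],[0,0,0,0,0,0,1]]}}

```text
time: 13.55
tool_pos: [0.4702, -0.3104, 0.0989]
tcp_rot: [-1.52, 0.457, -0.457]
wrist_force: [-0.3, 0.6, -0.4]
width: 1.004
```

```bash
python3 -c "
from h import *
plan([(.468,-.3165,.099,-34,1)],1)"
```

```text
t 13.55 p [ 0.4702 -0.3104  0.0989] th -33.41 tilt 0.1 F [-0.3  0.6 -0.4] w 1.004
level: rx -0.0017 rz -0.0006
[0.0015, -0.0001, -0.0063, 0, 0.01, 0, 1]
```

>>> {"api": "jog_arm", "payload": {"increments": [[0.0015,0,-0.006,0,0,0,1],[0,0,0,0,0,0,1],[0,0,0,0,0,0,0],[0,0,0,0,0,0,0],[0,0,0,0,0,0,0],[0,0,0,0,0,0,0],[0,0,0,0,0,0,0]], "force": 35}}

```text
time: 14.42
tool_pos: [0.4701, -0.3173, 0.1027]
tcp_rot: [-1.522, 0.452, -0.46]
wrist_force: [-0.3, 0.2, 0.1]
width: 0.687
```

```bash
python3 -c "
from h import *
plan([(.468,-.3165,.185,-34,3),(.48,-.10,.21,0,6),(.51,.17,.21,33.8,7)],0)"
```

```text
t 14.43 p [ 0.4701 -0.3173  0.1027] th -33.34 tilt 0.3 F [-0.3  0.2  0.1] w 0.687
level: rx -0.0016 rz 0.0049
[-0.0007, -0.0274, -0.0001, 0, 0.004, 0, 0]
[-0.0007, -0.0274, -0.0002, 0, 0.004, 0, 0]
[-0.0007, -0.0274, -0.0002, 0, 0.004, 0, 0]
[-0.0185, -0.0042, 0.031, 0, -0.099, 0, 0]
[-0.0154, -0.0042, 0.0327, 0, -0.099, 0, 0]
[-0.0121, -0.0042, 0.0341, 0, -0.099, 0, 0]
[-0.0086, -0.0042, 0.0351, 0, -0.099, 0, 0]
[-0.0051, -0.0042, 0.0358, 0, -0.099, 0, 0]
[-0.0016, -0.0042, 0.0361, 0, -0.099, 0, 0]
[0.0043, -0.0, 0.0386, 0, -0.084, 0, 0]
[0.0075, -0.0, 0.0381, 0, -0.084, 0, 0]
[0.0107, -0.0, 0.0373, 0, -0.084, 0, 0]
[0.0138, -0.0, 0.0363, 0, -0.084, 0, 0]
[0.0168, -0.0, 0.035, 0, -0.084, 0, 0]
[0.0197, -0.0, 0.0334, 0, -0.084, 0, 0]
[0.0224, -0.0, 0.0317, 0, -0.084, 0, 0]
```

>>> {"api": "jog_arm", "payload": {"increments": [[-0.0007,-0.045,0,0,0,0,0],[-0.0007,-0.046,0,0,0,0,0],[-0.0007,-0.046,0,0,0,0,0],[0,0,0,0,0,0,0]]}}

```text
time: 14.92
tool_pos: [0.4665, -0.3152, 0.2412]
tcp_rot: [-1.52, 0.455, -0.456]
wrist_force: [-0.2, -0.5, -1.3]
width: 0.685
```

```bash
python3 -c "
from h import *
plan([(.48,-.10,.24,0,6),(.51,.15,.23,33.8,6)],0)"
```

```text
t 14.93 p [ 0.4665 -0.3152  0.2412] th -33.34 tilt 0.11 F [-0.2 -0.5 -1.3] w 0.685
level: rx -0.0019 rz 0.0001
[-0.0178, 0.0002, 0.0312, 0, -0.097, 0, 0]
[-0.0147, 0.0002, 0.0328, 0, -0.097, 0, 0]
[-0.0115, 0.0002, 0.034, 0, -0.097, 0, 0]
[-0.0081, 0.0002, 0.035, 0, -0.097, 0, 0]
[-0.0047, 0.0002, 0.0356, 0, -0.097, 0, 0]
[-0.0012, 0.0002, 0.0359, 0, -0.097, 0, 0]
[0.005, 0.0017, 0.0417, 0, -0.098, 0, 0]
[0.0091, 0.0017, 0.041, 0, -0.098, 0, 0]
[0.013, 0.0017, 0.0399, 0, -0.098, 0, 0]
[0.0169, 0.0017, 0.0384, 0, -0.098, 0, 0]
[0.0206, 0.0017, 0.0366, 0, -0.098, 0, 0]
[0.0241, 0.0017, 0.0344, 0, -0.098, 0, 0]
```

>>> {"api": "jog_arm", "payload": {"increments": [[-0.018,0,0.031,0,-0.097,0,0],[-0.015,0,0.033,0,-0.097,0,0],[-0.0115,0,0.034,0,-0.097,0,0],[-0.008,0,0.035,0,-0.097,0,0],[-0.0045,0,0.0355,0,-0.097,0,0],[-0.001,0,0.036,0,-0.097,0,0],[0.005,0.002,0.0415,0,-0.098,0,0],[0.009,0.002,0.041,0,-0.098,0,0],[0.013,0.002,0.04,0,-0.098,0,0],[0.017,0.002,0.0385,0,-0.098,0,0]]}}

```text
time: 16.18
tool_pos: [0.4882, 0.0776, 0.2201]
tcp_rot: [-1.537, -0.315, 0.34]
wrist_force: [-0.2, 0.5, -1.3]
width: 0.69
```

```bash
python3 -c "
from h import *
plan([(.51,.17,.23,33.8,3),(.581,.2295,.22,33.8,3)],0)"
```

```text
t 16.18 p [0.4882 0.0776 0.2201] th 23.93 tilt 1.04 F [-0.2  0.5 -1.3] w 0.69
level: rx -0.0120 rz -0.0136
[0.0191, -0.0033, 0.0252, 0, -0.057, 0, 0]
[0.0205, -0.0033, 0.0241, 0, -0.057, 0, 0]
[0.0219, -0.0033, 0.0229, 0, -0.057, 0, 0]
[0.0307, 0.0033, 0.0033, 0, -0.0, 0, 0]
[0.0307, 0.0033, 0.0033, 0, -0.0, 0, 0]
[0.0307, 0.0033, 0.0033, 0, -0.0, 0, 0]
```

>>> {"api": "jog_arm", "payload": {"increments": [[0.019,-0.002,0.025,-0.006,-0.057,-0.007,0],[0.0205,-0.002,0.024,-0.006,-0.057,-0.007,0],[0.022,-0.002,0.023,0,-0.057,0,0],[0.0305,0.0033,0.0033,0,0,0,0],[0.0305,0.0033,0.0033,0,0,0,0],[0.0305,0.0033,0.0033,0,0,0,0],[0,0,0,0,0,0,0],[0,0,0,0,0,0,0]]}}

```text
time: 17.18
tool_pos: [0.5736, 0.2362, 0.2005]
tcp_rot: [-1.518, -0.455, 0.487]
wrist_force: [0.6, 0.3, -1.2]
width: 0.689
```

```bash
python3 -W ignore -c "
from h import *
plan([(.581,.2295,.20,33.8,1)],0)
p0=readout.read_state()['tool_pos']
rim=p0[2]-.0987
for n in ('top','side'):print(n,heldaxis(read_camera(n),p0[0],p0[1],rim+.005,rim+.08,0,.068,rim,.036))"
```

```text
t 17.18 p [0.5736 0.2362 0.2005] th 34.46 tilt 1.18 F [ 0.6  0.3 -1.2] w 0.689
level: rx -0.0070 rz -0.0194
[0.0023, 0.0005, -0.0097, 0, 0.012, 0, 0]
top (array([0.5736, 0.2362]), 0, np.float64(nan))
side (array([0.569 , 0.2349]), 619, np.float64(0.001))
```

>>> {"api": "jog_arm", "payload": {"increments": [[0.002,0,-0.009,-0.007,0.01,-0.019,0],[0,0,0,0,0,0,0]]}}

```text
time: 17.52
tool_pos: [0.5802, 0.2283, 0.2013]
tcp_rot: [-1.522, -0.464, 0.46]
wrist_force: [-0.2, -0.4, -1.3]
width: 0.691
```

```bash
cat >> h.py <<'E'
def look(off,h,slope,r,peg):
    p0=readout.read_state()['tool_pos']; rim=p0[2]-off
    a=heldaxis(read_camera('side'),p0[0],p0[1],rim+.005,rim+h-.045,0,slope,rim,r)
    print("rim",rim.round(4),"axis",a); d=np.array(peg)-a[0]
    plan([(p0[0]+d[0],p0[1]+d[1],p0[2],33.8,1)],0)
E
python3 -W ignore -c "
from h import *
look(.0987,.125,.068,.036,(.5797,.2295))"
```

```text
rim 0.1026 axis (array([0.577 , 0.2275]), 620, np.float64(0.0008))
t 17.57 p [0.5801 0.2286 0.2014] th 33.79 tilt 0.12 F [-0.9 -0.4 -1.1] w 0.689
level: rx 0.0008 rz 0.0019
[0.0033, 0.0001, -0.0001, 0, -0.0, 0, 0]
```

>>> {"api": "jog_arm", "payload": {"increments": [[0.003,0.012,0,0,0,0,0],[0,0.016,0,0,0,0,0],[0,0.016,0,0,0,0,0],[0,0.016,0,0,0,0,0],[0,0.01,0,0,0,0,0],[0,0.003,0,0,0,0,0],[0,0,0,0,0,0,0]]}}

```text
time: 18.45
tool_pos: [0.5816, 0.23, 0.1215]
tcp_rot: [-1.521, -0.461, 0.463]
wrist_force: [0.2, 0.8, -1.3]
width: 0.684
```

```bash
python3 -W ignore -c "
from h import *
look(.0987,.125,.068,.036,(.5797,.2295))"
```

```text
rim 0.0228 axis (array([0.5781, 0.229 ]), 536, np.float64(0.0009))
t 18.5 p [0.5817 0.23   0.1218] th 33.79 tilt 0.04 F [ 0.5  0.8 -0.7] w 0.689
level: rx -0.0000 rz -0.0007
[0.0015, 0.0003, -0.0004, 0, -0.0, 0, 0]
```

>>> {"api": "jog_arm", "payload": {"increments": [[0.001,0.002,0,0,0,0,0],[0,0.002,0,0,0,0,0],[0,0.001,0,0,0,0,0]]}}

```text
time: 18.88
tool_pos: [0.5839, 0.231, 0.1187]
tcp_rot: [-1.521, -0.464, 0.46]
wrist_force: [-1.3, -0.8, 2.6]
width: 0.684
```

```bash
python3 -W ignore -c "
from h import *
look(.0987,.125,.068,.036,(.5797,.2295))"
```

```text
rim 0.02 axis (array([0.5807, 0.2299]), 538, np.float64(0.0008))
t 18.93 p [0.5839 0.231  0.1188] th 33.79 tilt 0.15 F [-0.7 -0.4  1. ] w 0.685
level: rx 0.0009 rz 0.0025
[-0.001, 0.0, 0.0002, 0, -0.0, 0, 0]
```

>>> {"api": "jog_arm", "payload": {"increments": [[-0.001,0.0005,0,0,0,0,0],[0,0,0,0,0,0,0.8],[0,0,0,0,0,0,1],[0,0,0,0,0,0,1],[0,0,0,0,0,0,1],[0,-0.025,0,0,0,0,1],[0,-0.03,0,0,0,0,1],[0,-0.025,0,0,0,0,1],[0,0,0,0,0,0,1]]}}

```text
time: 20.05
tool_pos: [0.5828, 0.2304, 0.1999]
tcp_rot: [-1.521, -0.464, 0.46]
wrist_force: [1.2, -0.6, -0.2]
width: 1.003
```

```bash
python3 -W ignore -c "
from h import *
print([heldaxis(read_camera(n),.581,.23,.025,.1,0,.068,.02,.036) for n in ('top','side')])
plan([(.51,.17,.21,33.8,2),(.459,0,.20,8,4),(.459,-.1497,.15,-18,4)],1)"
```

```text
[(array([0.581, 0.23 ]), 0, np.float64(nan)), (array([0.5797, 0.229 ]), 531, np.float64(0.0009))]
t 20.15 p [0.581  0.2298 0.1968] th 33.78 tilt 0.15 F [-0.9 -0.5 -0.3] w 1.001
level: rx -0.0005 rz -0.0025
[-0.0461, -0.0066, -0.0051, 0, -0.0, 0, 1]
[-0.0461, -0.0066, -0.0051, 0, -0.0, 0, 1]
[-0.0342, 0.0025, -0.0282, 0, 0.113, 0, 1]
[-0.0309, 0.0025, -0.0319, 0, 0.113, 0, 1]
[-0.0271, 0.0025, -0.0352, 0, 0.113, 0, 1]
[-0.023, 0.0025, -0.038, 0, 0.113, 0, 1]
[-0.0052, 0.0125, -0.0371, 0, 0.113, 0, 1]
[-0.001, 0.0125, -0.0374, 0, 0.113, 0, 1]
[0.0033, 0.0125, -0.0373, 0, 0.113, 0, 1]
[0.0075, 0.0125, -0.0367, 0, 0.113, 0, 1]
```

>>> {"api": "jog_arm", "payload": {"increments": [[-0.046,-0.0065,-0.005,0,0,0,1],[-0.046,-0.0065,-0.005,0,0,0,1],[-0.034,0.0,-0.028,0,0.113,0,1],[-0.031,0.0,-0.032,0,0.113,0,1],[-0.027,0.0,-0.035,0,0.113,0,1],[-0.023,0.0,-0.038,0,0.113,0,1],[-0.005,0.01,-0.037,0,0.113,0,1],[-0.001,0.01,-0.0375,0,0.113,0,1],[0.0033,0.01,-0.035,0,0.113,0,1],[0,0,0,0,0,0,1]]}}

```text
time: 21.4
tool_pos: [0.4412, -0.1182, 0.162]
tcp_rot: [-1.568, 0.2, -0.154]
wrist_force: [-0.4, 0.2, -0.2]
width: 0.996
```

```bash
python3 -W ignore -c "
from h import *
plan([(.4593,-.1497,.15,-18,2)],1)"
```

```text
t 21.4 p [ 0.4412 -0.1182  0.162 ] th -12.9 tilt 1.72 F [-0.4  0.2 -0.2] w 0.996
level: rx 0.0081 rz -0.0288
[0.0123, 0.006, -0.0133, 0, 0.044, 0, 1]
[0.0129, 0.006, -0.0128, 0, 0.044, 0, 1]
```

>>> {"api": "jog_arm", "payload": {"increments": [[0.0125,0.006,-0.0135,0.004,0.044,-0.015,1],[0.013,0.006,-0.013,0.004,0.044,-0.014,1],[0,0,0,0,0,0,1]]}}

```text
time: 21.78
tool_pos: [0.4598, -0.1507, 0.147]
tcp_rot: [-1.557, 0.248, -0.248]
wrist_force: [0.2, 0.7, 0.5]
width: 1.001
```

```bash
python3 -W ignore -c "
from h import *
plan([(.4593,-.1497,.14,-18,1),(.4593,-.1497,.075,-18,3)],1)"
```

```text
t 21.77 p [ 0.4598 -0.1507  0.147 ] th -18.12 tilt 0.01 F [0.2 0.7 0.5] w 1.001
level: rx 0.0002 rz -0.0001
[-0.0007, 0.007, 0.0008, 0, -0.002, 0, 1]
[0.0, 0.0217, 0.0, 0, -0.0, 0, 1]
[0.0, 0.0217, 0.0, 0, -0.0, 0, 1]
[0.0, 0.0217, 0.0, 0, -0.0, 0, 1]
```

>>> {"api": "jog_arm", "payload": {"increments": [[0,0.018,0,0,0,0,1],[0,0.018,0,0,0,0,1],[0,0.018,0,0,0,0,1],[0,0.017,0,0,0,0,1],[0,0,0,0,0,0,0],[0,0,0,0,0,0,0],[0,0,0,0,0,0,0],[0,0,0,0,0,0,0],[0,0,0,0,0,0,0]]}}

```text
time: 22.9
tool_pos: [0.4635, -0.1498, 0.0775]
tcp_rot: [-1.557, 0.241, -0.25]
wrist_force: [-0.5, 0.1, -1.8]
width: 0.634
```

```bash
python3 -W ignore -c "
from h import *
plan([(.4593,-.1497,.19,-18,3),(.45,.05,.20,8,5),(.46,.21,.20,33.8,5)],0)"
```

```text
t 22.9 p [ 0.4635 -0.1498  0.0775] th -17.95 tilt 0.32 F [-0.5  0.1 -1.8] w 0.634
level: rx -0.0008 rz 0.0056
[-0.0014, -0.0375, -0.0004, 0, 0.0, 0, 0]
[-0.0014, -0.0375, -0.0004, 0, 0.0, 0, 0]
[-0.0014, -0.0375, -0.0004, 0, 0.0, 0, 0]
[-0.0141, -0.002, 0.0374, 0, -0.091, 0, 0]
[-0.0107, -0.002, 0.0385, 0, -0.091, 0, 0]
[-0.0071, -0.002, 0.0393, 0, -0.091, 0, 0]
[-0.0035, -0.002, 0.0398, 0, -0.091, 0, 0]
[0.0001, -0.002, 0.04, 0, -0.091, 0, 0]
[0.0064, -0.0, 0.0314, 0, -0.09, 0, 0]
[0.0092, -0.0, 0.0307, 0, -0.09, 0, 0]
[0.012, -0.0, 0.0297, 0, -0.09, 0, 0]
[0.0146, -0.0, 0.0286, 0, -0.09, 0, 0]
[0.0171, -0.0, 0.0271, 0, -0.09, 0, 0]
```

>>> {"api": "jog_arm", "payload": {"increments": [[-0.0015,-0.038,0,0,0,0,0],[-0.0015,-0.038,0,0,0,0,0],[-0.0015,-0.038,0,0,0,0,0],[-0.014,-0.002,0.0375,0,-0.091,0,0],[-0.0105,-0.002,0.0385,0,-0.091,0,0],[-0.007,-0.002,0.039,0,-0.091,0,0],[-0.0035,-0.002,0.04,0,-0.091,0,0],[0,-0.002,0.04,0,-0.091,0,0],[0.0065,-0.002,0.0315,0,-0.09,0,0],[0.009,-0.002,0.0305,0,-0.09,0,0]]}}

```text
time: 24.15
tool_pos: [0.4505, 0.1209, 0.2101]
tcp_rot: [-1.556, -0.271, 0.257]
wrist_force: [0.0, 0.1, -2.0]
width: 0.634
```

```bash
python3 -W ignore -c "
from h import *
plan([(.46,.22,.19,33.8,3),(.529,.306,.18,33.8,4)],0)"
```

```text
t 24.15 p [0.4505 0.1209 0.2101] th 19.27 tilt 0.49 F [ 0.   0.1 -2. ] w 0.634
level: rx 0.0030 rz 0.0080
[0.0139, 0.0067, 0.0301, 0, -0.085, 0, 0]
[0.0164, 0.0067, 0.0288, 0, -0.085, 0, 0]
[0.0188, 0.0067, 0.0274, 0, -0.085, 0, 0]
[0.0263, 0.0025, 0.0083, 0, -0.0, 0, 0]
[0.0263, 0.0025, 0.0083, 0, -0.0, 0, 0]
[0.0263, 0.0025, 0.0083, 0, -0.0, 0, 0]
[0.0263, 0.0025, 0.0083, 0, -0.0, 0, 0]
```

>>> {"api": "jog_arm", "payload": {"increments": [[0.014,0.004,0.03,0,-0.085,0,0],[0.0165,0.004,0.029,0,-0.085,0,0],[0.019,0.004,0.0275,0,-0.085,0,0],[0.0265,0.002,0.0083,0,0,0,0],[0.0265,0.002,0.0083,0,0,0,0],[0.0265,0.002,0.0083,0,0,0,0],[0.024,0.002,0.0075,0,0,0,0],[0,0,0,0,0,0,0],[0,0,0,0,0,0,0]]}}

```text
time: 25.28
tool_pos: [0.5267, 0.3136, 0.1889]
tcp_rot: [-1.522, -0.479, 0.469]
wrist_force: [0.4, -0.1, -1.3]
width: 0.635
```

```bash
python3 -W ignore -c "
from h import *
look(.0735,.1,.08,.033,(.529,.3055))"
```

```text
rim 0.1154 axis (array([0.5248, 0.3125]), 402, np.float64(0.0007))
t 25.32 p [0.5267 0.3135 0.189 ] th 34.67 tilt 0.43 F [-0.5  1.  -2.1] w 0.633
level: rx 0.0052 rz 0.0053
[-0.0005, 0.0001, -0.0081, 0, 0.015, 0, 0]
```

>>> {"api": "jog_arm", "payload": {"increments": [[-0.0005,0.005,-0.008,0.005,0.015,0.005,0],[0,0.01,0,0,0,0,0],[0,0,0,0,0,0,0]]}}

```text
time: 25.7
tool_pos: [0.5301, 0.3043, 0.173]
tcp_rot: [-1.522, -0.46, 0.461]
wrist_force: [0.5, 0.2, -1.3]
width: 0.63
```

```bash
python3 -W ignore -c "
from h import *
look(.0735,.1,.08,.033,(.529,.3055))"
```

```text
rim 0.0995 axis (array([0.528 , 0.3032]), 404, np.float64(0.0007))
t 25.75 p [0.5306 0.3045 0.1736] th 33.69 tilt 0.02 F [ 1.3 -1.  -1.1] w 0.634
level: rx 0.0003 rz 0.0002
[0.0016, 0.0006, 0.0014, 0, -0.002, 0, 0]
```

>>> {"api": "jog_arm", "payload": {"increments": [[0.0015,0.012,0.0015,0,0,0,0],[0,0.016,0,0,0,0,0],[0,0.016,0,0,0,0,0],[0,0.016,0,0,0,0,0],[0,0.01,0,0,0,0,0],[0,0.003,0,0,0,0,0],[0,0,0,0,0,0,0]]}}

```text
time: 26.62
tool_pos: [0.5301, 0.3066, 0.094]
tcp_rot: [-1.522, -0.459, 0.463]
wrist_force: [-0.4, 0.2, -1.4]
width: 0.634
```

```bash
python3 -W ignore -c "
from h import *
look(.0735,.1,.08,.033,(.529,.3055))"
```

```text
rim 0.0205 axis (array([0.5278, 0.3053]), 343, np.float64(0.0008))
t 26.68 p [0.5302 0.3066 0.0943] th 33.7 tilt 0.1 F [ 1.   0.9 -1.5] w 0.633
level: rx -0.0000 rz -0.0017
[0.001, 0.0003, -0.0005, 0, -0.002, 0, 0]
```

>>> {"api": "jog_arm", "payload": {"increments": [[0.0005,0.001,0,0,0,0,0],[0,0.0015,0,0,0,0,0]]}}

```text
time: 26.92
tool_pos: [0.5317, 0.3075, 0.0932]
tcp_rot: [-1.521, -0.462, 0.46]
wrist_force: [0.5, -0.1, -0.2]
width: 0.633
```

```bash
python3 -W ignore -c "
from h import *
look(.0735,.1,.08,.033,(.529,.3055))"
```

```text
rim 0.0197 axis (array([0.5295, 0.3063]), 354, np.float64(0.0007))
t 26.98 p [0.5316 0.3074 0.093 ] th 33.7 tilt 0.05 F [-0.   0.4 -1.9] w 0.634
level: rx 0.0003 rz 0.0009
[-0.0007, -0.0002, -0.0004, 0, -0.002, 0, 0]
```

>>> {"api": "jog_arm", "payload": {"increments": [[-0.0005,0.0015,0,0,0,0,0],[0,0.0015,0,0,0,0,0]]}}

```text
time: 27.22
tool_pos: [0.5317, 0.3073, 0.0921]
tcp_rot: [-1.521, -0.462, 0.459]
wrist_force: [-4.8, -2.3, 10.9]
width: 0.633
```

```bash
python3 -W ignore -c "
from h import *
look(.0735,.1,.08,.033,(.529,.3055))"
```

```text
rim 0.0186 axis (array([0.5292, 0.3063]), 366, np.float64(0.001))
t 27.27 p [0.5317 0.3073 0.0922] th 33.71 tilt 0.11 F [-3.2 -1.9  7. ] w 0.631
level: rx 0.0005 rz 0.0019
[-0.0006, 0.0001, -0.0005, 0, -0.002, 0, 0]
```

>>> {"api": "jog_arm", "payload": {"increments": [[0,0,0,0,0,0,0.8],[0,0,0,0,0,0,1],[0,0,0,0,0,0,1],[0,0,0,0,0,0,1],[0,-0.03,0,0,0,0,1],[0,-0.04,0,0,0,0,1],[0,-0.03,0,0,0,0,1],[0,0,0,0,0,0,1]]}}

```text
time: 28.28
tool_pos: [0.531, 0.307, 0.1932]
tcp_rot: [-1.521, -0.461, 0.461]
wrist_force: [-0.2, -0.7, -0.3]
width: 1.0
```

```bash
python3 -W ignore -c "
from h import *
print([heldaxis(read_camera(n),.53,.306,.025,.08,0,.08,.02,.033) for n in ('top','side')])
plan([(.46,.24,.20,33.8,2),(.47,.02,.20,8,5),(.55,-.11,.18,-10,3)],1)"
```

```text
[(array([0.53  , 0.3061]), 45, np.float64(0.0005)), (array([0.5297, 0.306 ]), 379, np.float64(0.0007))]
t 28.38 p [0.5291 0.3059 0.1898] th 33.7 tilt 0.34 F [-0.4 -0.5 -0.9] w 1.0
level: rx -0.0004 rz -0.0060
[-0.047, -0.0051, -0.0083, 0, -0.001, 0, 1]
[-0.047, -0.0051, -0.0082, 0, -0.001, 0, 1]
[-0.0228, -0.0, -0.0377, 0, 0.09, 0, 1]
[-0.0193, -0.0, -0.0396, 0, 0.09, 0, 1]
[-0.0157, -0.0, -0.0412, 0, 0.09, 0, 1]
[-0.0119, -0.0, -0.0424, 0, 0.09, 0, 1]
[-0.0081, -0.0, -0.0433, 0, 0.09, 0, 1]
[0.0204, 0.0067, -0.0466, 0, 0.105, 0, 1]
[0.0251, 0.0067, -0.0442, 0, 0.105, 0, 1]
[0.0296, 0.0067, -0.0414, 0, 0.105, 0, 1]
```

Medium sits within 1 mm of its peg. Next is the small one.

>>> {"api": "jog_arm", "payload": {"increments": [[-0.047,-0.005,-0.008,0,0,0,1],[-0.047,-0.005,-0.008,0,0,0,1],[-0.023,0,-0.0375,0,0.09,0,1],[-0.019,0,-0.0395,0,0.09,0,1],[-0.0155,0,-0.041,0,0.09,0,1],[-0.012,0,-0.0425,0,0.09,0,1],[-0.008,0,-0.0435,0,0.09,0,1],[0.02,0.005,-0.0465,0,0.105,0,1],[0.025,0.005,-0.044,0,0.105,0,1],[0.03,0.005,-0.041,0,0.105,0,1]]}}

```text
time: 29.62
tool_pos: [0.532, -0.1207, 0.1634]
tcp_rot: [-1.576, 0.183, -0.125]
wrist_force: [-0.1, 1.3, 0.2]
width: 1.001
```

```bash
python3 -W ignore -c "
from h import *
plan([(.602,-.151,.13,-14,3)],1)"
```

```text
t 29.62 p [ 0.532  -0.1207  0.1634] th -11.21 tilt 2.19 F [-0.1  1.3  0.2] w 1.001
level: rx 0.0140 rz -0.0356
[0.0249, 0.0111, -0.0054, 0, 0.016, 0, 1]
[0.025, 0.0111, -0.005, 0, 0.016, 0, 1]
[0.025, 0.0111, -0.0046, 0, 0.016, 0, 1]
```

>>> {"api": "jog_arm", "payload": {"increments": [[0.025,0.008,-0.0055,0.007,0.016,-0.018,1],[0.025,0.01,-0.005,0.007,0.016,-0.018,1],[0.025,0.01,-0.0045,0,0.016,0,1],[0,0,0,0,0,0,1]]}}

```text
time: 30.12
tool_pos: [0.5985, -0.1551, 0.1224]
tcp_rot: [-1.56, 0.208, -0.187]
wrist_force: [-0.4, -0.2, -0.1]
width: 0.997
```

```bash
python3 -W ignore -c "
from h import *
plan([(.602,-.151,.11,-14,2)],1)"
```

```text
t 30.12 p [ 0.5985 -0.1551  0.1224] th -14.41 tilt 0.78 F [-0.4 -0.2 -0.1] w 0.997
level: rx -0.0000 rz -0.0137
[0.0012, 0.0062, 0.0024, 0, -0.004, 0, 1]
[0.0012, 0.0062, 0.0024, 0, -0.004, 0, 1]
```

>>> {"api": "jog_arm", "payload": {"increments": [[0.003,0.005,0.0045,0,0,-0.013,1],[0,0,0,0,0,0,1],[0,0.02,0,0,0,0,1],[0,0.02,0,0,0,0,1],[0,0.02,0,0,0,0,1],[0,0,0,0,0,0,1]]}}

```text
time: 30.88
tool_pos: [0.5975, -0.1486, 0.0502]
tcp_rot: [-1.561, 0.201, -0.191]
wrist_force: [-0.7, 1.0, -0.3]
width: 0.998
```

```bash
python3 -W ignore -c "
from h import *
plan([(.602,-.151,.053,-14,1)],1)"
```

```text
t 30.88 p [ 0.5975 -0.1486  0.0502] th -14.31 tilt 0.38 F [-0.7  1.  -0.3] w 0.998
level: rx -0.0004 rz -0.0067
[0.0049, -0.0028, -0.0012, 0, -0.005, 0, 1]
```

>>> {"api": "jog_arm", "payload": {"increments": [[0.004,-0.003,-0.002,0,0,-0.005,1],[0,0,0,0,0,0,0],[0,0,0,0,0,0,0],[0,0,0,0,0,0,0],[0,0,0,0,0,0,0],[0,0,0,0,0,0,0]]}}

```text
time: 31.62
tool_pos: [0.6028, -0.1523, 0.0555]
tcp_rot: [-1.562, 0.194, -0.198]
wrist_force: [1.0, 0.1, -0.5]
width: 0.592
```

```bash
python3 -W ignore -c "
from h import *
plan([(.59,-.15,.16,-14,3),(.46,.0,.19,5,5),(.42,.26,.18,33.8,6)],0)"
```

```text
t 31.62 p [ 0.6028 -0.1523  0.0555] th -14.31 tilt 0.16 F [ 1.   0.1 -0.5] w 0.592
level: rx -0.0003 rz 0.0027
[-0.0043, -0.0348, -0.0003, 0, -0.002, 0, 0]
[-0.0043, -0.0348, -0.0003, 0, -0.002, 0, 0]
[-0.0043, -0.0348, -0.0003, 0, -0.002, 0, 0]
[-0.0325, -0.006, 0.0228, 0, -0.066, 0, 0]
[-0.0309, -0.006, 0.0249, 0, -0.066, 0, 0]
[-0.0292, -0.006, 0.0269, 0, -0.066, 0, 0]
[-0.0273, -0.006, 0.0288, 0, -0.066, 0, 0]
[-0.0254, -0.006, 0.0305, 0, -0.066, 0, 0]
[-0.0029, 0.0017, 0.0437, 0, -0.084, 0, 0]
[0.0008, 0.0017, 0.0438, 0, -0.084, 0, 0]
[0.0045, 0.0017, 0.0436, 0, -0.084, 0, 0]
[0.0081, 0.0017, 0.0431, 0, -0.084, 0, 0]
[0.0117, 0.0017, 0.0423, 0, -0.084, 0, 0]
[0.0152, 0.0017, 0.0411, 0, -0.084, 0, 0]
```

>>> {"api": "jog_arm", "payload": {"increments": [[-0.0045,-0.035,0,0,0,0,0],[-0.0045,-0.035,0,0,0,0,0],[-0.0045,-0.035,0,0,0,0,0],[-0.0325,-0.006,0.023,0,-0.066,0,0],[-0.031,-0.006,0.025,0,-0.066,0,0],[-0.029,-0.006,0.027,0,-0.066,0,0],[-0.0275,-0.006,0.029,0,-0.066,0,0],[-0.0255,-0.006,0.0305,0,-0.066,0,0],[-0.003,0,0.0435,0,-0.084,0,0],[0.001,0,0.0435,0,-0.084,0,0]]}}

```text
time: 32.88
tool_pos: [0.4407, 0.0923, 0.1935]
tcp_rot: [-1.561, -0.205, 0.2]
wrist_force: [-0.3, 0.4, -0.3]
width: 0.593
```

```bash
python3 -W ignore -c "
from h import *
plan([(.43,.29,.18,33.8,5),(.478,.382,.165,33.8,4)],0)"
```

```text
t 32.88 p [0.4407 0.0923 0.1935] th 14.79 tilt 0.17 F [-0.3  0.4 -0.3] w 0.593
level: rx -0.0000 rz 0.0029
[0.008, 0.0027, 0.0388, 0, -0.066, 0, 0]
[0.0106, 0.0027, 0.0382, 0, -0.066, 0, 0]
[0.0131, 0.0027, 0.0374, 0, -0.066, 0, 0]
[0.0155, 0.0027, 0.0364, 0, -0.066, 0, 0]
[0.0179, 0.0027, 0.0353, 0, -0.066, 0, 0]
[0.0228, 0.0037, 0.0124, 0, -0.0, 0, 0]
[0.0228, 0.0037, 0.0124, 0, -0.0, 0, 0]
[0.0228, 0.0037, 0.0124, 0, -0.0, 0, 0]
[0.0228, 0.0037, 0.0124, 0, -0.0, 0, 0]
```

>>> {"api": "jog_arm", "payload": {"increments": [[0.008,0.001,0.039,0,-0.066,0,0],[0.0105,0.001,0.038,0,-0.066,0,0],[0.013,0.001,0.0375,0,-0.066,0,0],[0.0155,0.001,0.0365,0,-0.066,0,0],[0.018,0.001,0.035,0,-0.066,0,0],[0.023,0.002,0.0115,0,0,0,0],[0.023,0.002,0.0115,0,0,0,0],[0.023,0.002,0.0115,0,0,0,0],[0.018,0.002,0.008,0,0,0,0],[0,0,0,0,0,0,0]]}}

```text
time: 34.12
tool_pos: [0.4734, 0.3862, 0.1793]
tcp_rot: [-1.519, -0.477, 0.473]
wrist_force: [0.1, -0.3, -1.6]
width: 0.597
```

```bash
python3 -W ignore -c "
from h import *
look(.0515,.075,.0933,.03,(.478,.3823))"
```

```text
rim 0.1278 axis (array([0.4704, 0.3868]), 208, np.float64(0.0007))
t 34.17 p [0.473  0.3854 0.1793] th 34.73 tilt 0.15 F [-0.2 -0.1 -1.3] w 0.596
level: rx 0.0017 rz 0.0019
[0.0044, -0.0, -0.0077, 0, 0.016, 0, 0]
```

>>> {"api": "jog_arm", "payload": {"increments": [[0.0045,0.01,-0.0075,0.0015,0.016,0.002,0],[0,0.015,0,0,0,0,0],[0,0.01,0,0,0,0,0],[0,0,0,0,0,0,0]]}}

```text
time: 34.67
tool_pos: [0.4799, 0.3786, 0.1407]
tcp_rot: [-1.523, -0.458, 0.463]
wrist_force: [0.6, -0.7, -1.0]
width: 0.593
```

```bash
python3 -W ignore -c "
from h import *
look(.0515,.075,.0933,.03,(.478,.3823))"
```

```text
rim 0.0892 axis (array([0.4768, 0.3791]), 197, np.float64(0.0006))
t 34.73 p [0.4801 0.3789 0.1412] th 33.66 tilt 0.17 F [ 1.  -1.7 -1.5] w 0.592
level: rx 0.0006 rz -0.0029
[0.0024, 0.0005, 0.0019, 0, -0.002, 0, 0]
```

>>> {"api": "jog_arm", "payload": {"increments": [[0.002,0.012,0.002,0,0,0,0],[0,0.016,0,0,0,0,0],[0,0.016,0,0,0,0,0],[0,0.016,0,0,0,0,0],[0,0.004,0,0,0,0,0],[0,0,0,0,0,0,0]]}}

```text
time: 35.48
tool_pos: [0.4802, 0.3818, 0.0723]
tcp_rot: [-1.523, -0.458, 0.463]
wrist_force: [0.4, -0.3, -0.4]
width: 0.593
```

```bash
python3 -W ignore -c "
from h import *
look(.0515,.075,.0933,.03,(.478,.3823))"
```

```text
rim 0.0208 axis (array([0.4769, 0.3822]), 172, np.float64(0.0006))
t 35.52 p [0.4802 0.3818 0.0725] th 33.69 tilt 0.2 F [-0.2 -1.1 -1.8] w 0.594
level: rx 0.0006 rz -0.0034
[0.0009, 0.0002, -0.0005, 0, -0.002, 0, 0]
```

>>> {"api": "jog_arm", "payload": {"increments": [[0.001,0.0015,0,0,0,0,0],[0,0.0015,0,0,0,0,0],[0,0.001,0,0,0,0,0]]}}

```text
time: 35.9
tool_pos: [0.482, 0.383, 0.071]
tcp_rot: [-1.522, -0.46, 0.462]
wrist_force: [-4.1, -3.0, 6.0]
width: 0.59
```

```bash
python3 -W ignore -c "
from h import *
look(.0515,.075,.0933,.03,(.478,.3823))"
```

```text
rim 0.0195 axis (array([0.4785, 0.3836]), 182, np.float64(0.0007))
t 35.95 p [0.4819 0.383  0.071 ] th 33.69 tilt 0.08 F [-3.5 -2.1  4.5] w 0.593
level: rx 0.0005 rz -0.0013
[-0.0011, 0.0, -0.0008, 0, -0.002, 0, 0]
```

>>> {"api": "jog_arm", "payload": {"increments": [[0,0,0,0,0,0,0.8],[0,0,0,0,0,0,1],[0,0,0,0,0,0,1],[0,0,0,0,0,0,1],[0,-0.03,0,0,0,0,1],[0,-0.05,0,0,0,0,1],[0,-0.05,0,0,0,0,1],[-0.04,-0.01,-0.03,0,0,0,1],[-0.04,0,-0.05,0,0.05,0,1],[-0.01,0,-0.055,0,0.1,0,1]]}}

```text
time: 37.2
tool_pos: [0.4795, 0.2199, 0.2158]
tcp_rot: [-1.543, -0.348, 0.344]
wrist_force: [1.1, 0.2, -0.3]
width: 0.995
```

>>> {"api": "jog_arm", "payload": {"increments": [[-0.005,0,-0.055,0,0.1,0,1],[-0.005,0,-0.055,0,0.1,0,1],[-0.005,0,-0.055,0,0.1,0,1],[0,0,-0.04,0,0.1,0,1],[0,0,-0.03,0,0.05,0,1],[0,0,0,0,0,0,1]]}}

```text
time: 37.95
tool_pos: [0.5277, -0.0207, 0.217]
tcp_rot: [-1.57, 0.017, -0.029]
wrist_force: [-0.5, -0.8, -0.4]
width: 0.995
```

```bash
python3 -W ignore -c "
from h import *
plan([],1)
T=[('tall',.631,.153,.15,.06,.039),('large',.5798,.2295,.125,.068,.036),('medium',.529,.3055,.1,.08,.033),('small',.478,.3823,.075,.0933,.03)]
for n in ('top','side'):
  p=read_camera(n);P=cloud(p)
  for k,x,y,h,sl,r in T:
    a=heldaxis(p,x,y,.026,.02+h-.005,0,sl,.02,r); Q=near(P,x,y,.045,.02+h-.006,.02+h+.01)
    print(n,k,a,'off mm',((a[0]-[x,y])*1000).round(1),'top z',np.median(Q[:,2]).round(4),'circ',np.round(cv2.minEnclosingCircle(Q[:,:2].astype(np.float32))[0],4))
  cv2.imwrite(f'pics/e_{n}.png',p['img'])
  print([(round(d['p'],2),np.round(d['location'])) for d in spotter.masks_of(p,'cutlery_pot')[:1]])"
```

```text
t 37.95 p [ 0.5277 -0.0207  0.217 ] th -1.69 tilt 0.45 F [-0.5 -0.8 -0.4] w 0.995
level: rx -0.0007 rz 0.0078
top tall (array([0.6352, 0.1544]), 421, np.float64(0.0003)) off mm [4.2 1.4] top z 0.1712 circ [0.6345 0.1543]
top large (array([0.5806, 0.2292]), 317, np.float64(0.0003)) off mm [ 0.8 -0.3] top z 0.146 circ [0.58   0.2286]
top medium (array([0.5305, 0.3064]), 247, np.float64(0.0004)) off mm [1.5 0.9] top z 0.1211 circ [0.53   0.3056]
top small (array([0.4799, 0.3838]), 182, np.float64(0.0004)) off mm [1.9 1.5] top z 0.0959 circ [0.4794 0.3829]
[(0.83, array([293., 164.]))]
side tall (array([0.6343, 0.1542]), 545, np.float64(0.0009)) off mm [3.3 1.2] top z 0.1704 circ [0.6335 0.1556]
side large (array([0.5798, 0.229 ]), 580, np.float64(0.0008)) off mm [ 0.  -0.5] top z 0.1451 circ [0.5795 0.23  ]
side medium (array([0.5297, 0.3061]), 557, np.float64(0.0007)) off mm [0.7 0.6] top z 0.1202 circ [0.5291 0.3075]
side small (array([0.4788, 0.3836]), 412, np.float64(0.0007)) off mm [0.8 1.3] top z 0.0954 circ [0.4768 0.3835]
[(0.57, array([235., 164.]))]
```

View pics/e_side.png

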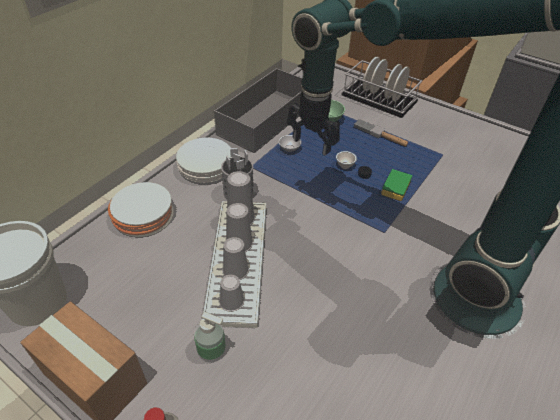

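The side view shows all four tumblers upright in size order, tallest beside the pot (237,180) and smallest by the soap (231,290), and the pot has not moved. Tall is about 4 mm off its peg, so with time to spare I'll regrasp it and shift it.

```bash
python3 -W ignore -c "
from h import *
plan([(.6345,.1543,.225,33.8,7)],1)"
```

```text
t 38.15 p [ 0.5276 -0.0179  0.217 ] th -1.43 tilt 0.45 F [ 0.1 -0.6  0.1] w 1.002
level: rx -0.0014 rz 0.0076
[0.0147, -0.0011, 0.025, 0, -0.088, 0, 1]
[0.0168, -0.0011, 0.0236, 0, -0.088, 0, 1]
[0.0188, -0.0011, 0.022, 0, -0.088, 0, 1]
[0.0207, -0.0011, 0.0203, 0, -0.088, 0, 1]
[0.0224, -0.0011, 0.0184, 0, -0.088, 0, 1]
[0.0239, -0.0011, 0.0164, 0, -0.088, 0, 1]
[0.0252, -0.0011, 0.0142, 0, -0.088, 0, 1]
```

>>> {"api": "jog_arm", "payload": {"increments": [[0.0145,-0.003,0.025,0,-0.088,0.007,1],[0.017,-0.003,0.0235,0,-0.088,0,1],[0.019,-0.003,0.022,0,-0.088,0,1],[0.0205,-0.003,0.0205,0,-0.088,0,1],[0.0225,-0.001,0.0185,0,-0.088,0,1],[0.024,-0.001,0.0165,0,-0.088,0,1],[0.022,-0.001,0.012,0,-0.08,0,1],[0,0,0,0,0,0,1]]}}

```text
time: 39.15
tool_pos: [0.6307, 0.1704, 0.2322]
tcp_rot: [-1.513, -0.486, 0.485]
wrist_force: [0.4, 0.0, 0.1]
width: 1.003
```

```bash
python3 -W ignore -c "
from h import *
plan([(.6345,.1543,.215,33.8,1)],1)"
```

```text
t 39.15 p [0.6307 0.1704 0.2322] th 35.55 tilt 0.17 F [0.4 0.  0.1] w 1.003
level: rx -0.0027 rz 0.0012
[-0.0062, 0.0172, -0.0153, 0, 0.03, 0, 1]
```

>>> {"api": "jog_arm", "payload": {"increments": [[-0.006,0.01,-0.015,-0.002,0.03,0,1],[0,0,0,0,0,0,1],[0,0,0,0,0,0,1]]}}

```text
time: 39.52
tool_pos: [0.6329, 0.153, 0.2205]
tcp_rot: [-1.521, -0.459, 0.461]
wrist_force: [-0.2, 0.4, 0.3]
width: 0.998
```

```bash
python3 -W ignore -c "
from h import *
plan([(.6345,.1543,.2,33.8,1),(.6345,.1543,.138,33.8,3)],1)"
```

```text
t 39.52 p [0.6329 0.153  0.2205] th 33.65 tilt 0.1 F [-0.2  0.4  0.3] w 0.998
level: rx -0.0008 rz -0.0016
[0.0021, 0.0205, 0.0002, 0, -0.003, 0, 1]
[0.0, 0.0207, 0.0, 0, -0.0, 0, 1]
[0.0, 0.0207, 0.0, 0, -0.0, 0, 1]
[0.0, 0.0207, 0.0, 0, -0.0, 0, 1]
```

>>> {"api": "jog_arm", "payload": {"increments": [[0.002,0.0205,0,0,0,0,1],[0,0.0205,0,0,0,0,1],[0,0.02,0,0,0,0,1],[0,0.018,0,0,0,0,1],[0,0,0,0,0,0,0],[0,0,0,0,0,0,0],[0,0,0,0,0,0,0],[0,0,0,0,0,0,0],[0,0,0,0,0,0,0]]}}

```text
time: 40.65
tool_pos: [0.6338, 0.1533, 0.1354]
tcp_rot: [-1.521, -0.457, 0.461]
wrist_force: [-0.1, 0.2, -1.9]
width: 0.736
```

```bash
python3 -W ignore -c "
from h import *
p0=readout.read_state()['tool_pos'];look(p0[2]-.02,.15,.06,.039,(.631,.153))"
```

```text
rim 0.02 axis (array([0.6334, 0.153 ]), 264, np.float64(0.001))
t 40.7 p [0.6338 0.1533 0.1354] th 33.56 tilt 0.16 F [ 0.2  0.  -1.9] w 0.738
level: rx -0.0013 rz -0.0024
[-0.002, -0.0, 0.0013, 0, -0.004, 0, 0]
```

>>> {"api": "jog_arm", "payload": {"increments": [[0,-0.006,0,0,0,0,0],[-0.002,0,0.001,0,0,0,0],[0,0,0,0,0,0,0]]}}

```text
time: 41.08
tool_pos: [0.6313, 0.1529, 0.1418]
tcp_rot: [-1.521, -0.456, 0.461]
wrist_force: [-0.1, 0.5, -1.6]
width: 0.738
```

```bash
python3 -W ignore -c "
from h import *
look(.1154,.15,.06,.039,(.631,.153))"
```

```text
rim 0.0264 axis (array([0.6308, 0.1528]), 303, np.float64(0.0009))
t 41.12 p [0.6316 0.1529 0.1419] th 33.56 tilt 0.15 F [ 0.4 -0.4 -2.3] w 0.741
level: rx -0.0012 rz -0.0022
[0.0, 0.0002, 0.0002, 0, -0.004, 0, 0]
```

>>> {"api": "jog_arm", "payload": {"increments": [[-0.0005,0.003,0,0,0,0,0],[0,0.002,0,0,0,0,0],[-0.0005,0.0015,0,0,0,0,0],[0,0.001,0,0,0,0,0]]}}

```text
time: 41.62
tool_pos: [0.6309, 0.1523, 0.1347]
tcp_rot: [-1.521, -0.457, 0.461]
wrist_force: [-0.6, -0.2, 6.3]
width: 0.742
```

```bash
python3 -W ignore -c "
from h import *
look(.1154,.15,.06,.039,(.631,.153))"
```

```text
rim 0.0193 axis (array([0.6303, 0.152 ]), 269, np.float64(0.001))
t 41.67 p [0.6309 0.1523 0.1347] th 33.56 tilt 0.13 F [-1.6 -0.5  3. ] w 0.737
level: rx -0.0009 rz -0.0021
[0.0012, 0.0001, 0.0004, 0, -0.004, 0, 0]
```

Contact is made and it is within about 1 mm of the peg. I'll release it and retreat.

>>> {"api": "jog_arm", "payload": {"increments": [[0,0,0,0,0,0,0.85],[0,0,0,0,0,0,1],[0,0,0,0,0,0,1],[0,0,0,0,0,0,1],[0,-0.025,0,0,0,0,1],[0,-0.035,0,0,0,0,1],[0,-0.03,0,0,0,0,1],[-0.05,-0.005,0,0,0,0,1],[-0.05,-0.005,-0.01,0,0.05,0,1]]}}

```text
time: 42.8
tool_pos: [0.5536, 0.0893, 0.2365]
tcp_rot: [-1.529, -0.42, 0.423]
wrist_force: [0.5, 0.3, 1.1]
width: 0.999
```

>>> {"api": "jog_arm", "payload": {"increments": [[-0.02,-0.005,-0.04,0,0.1,0,1],[-0.01,-0.005,-0.05,0,0.1,0,1],[-0.005,0,-0.05,0,0.1,0,1],[0,0,-0.04,0,0.1,0,1],[0,0,0,0,0,0,1],[0,0,0,0,0,0,1]]}}

```text
time: 43.55
tool_pos: [0.5875, -0.0991, 0.2484]
tcp_rot: [-1.569, -0.098, 0.097]
wrist_force: [-0.4, 0.9, -0.0]
width: 1.001
```

```bash
python3 -W ignore -c "
from h import *
plan([],1)
T=[('tall',.631,.153,.15,.06,.039),('large',.5798,.2295,.125,.068,.036),('medium',.529,.3055,.1,.08,.033),('small',.478,.3823,.075,.0933,.03)]
for n in ('top','side'):
  p=read_camera(n);P=cloud(p)
  for k,x,y,h,sl,r in T:
    a=heldaxis(p,x,y,.026,.02+h-.005,0,sl,.02,r); Q=near(P,x,y,.045,.02+h-.006,.02+h+.01)
    print(n,k,'off mm',((a[0]-[x,y])*1000).round(1),'top z',np.median(Q[:,2]).round(4))
  Q=near(P,.697,.07,.05,.06,.11);print('pot',Q.mean(0).round(3),heldaxis(p,.70,.066,.02,.1,0,0,0,.047))
  cv2.imwrite(f'pics/f_{n}.png',p['img'])"
```

```text
t 43.55 p [ 0.5875 -0.0991  0.2484] th 7.11 tilt 0.05 F [-0.4  0.9 -0. ] w 1.001
level: rx 0.0003 rz 0.0008
top tall off mm [2.1 0.5] top z 0.1711
top large off mm [ 0.8 -0.3] top z 0.1461
top medium off mm [1.5 0.9] top z 0.1208
top small off mm [1.7 1.5] top z 0.0961
pot [0.689 0.067 0.094] (array([0.7184, 0.065 ]), 277, np.float64(0.0007))
side tall off mm [1.3 0.4] top z 0.1703
side large off mm [ 0.  -0.5] top z 0.1454
side medium off mm [0.7 0.5] top z 0.1203
side small off mm [1.  1.1] top z 0.0958
pot [0.708 0.079 0.096] (array([0.7182, 0.062 ]), 128, np.float64(0.001))
```

View pics/f_top.png

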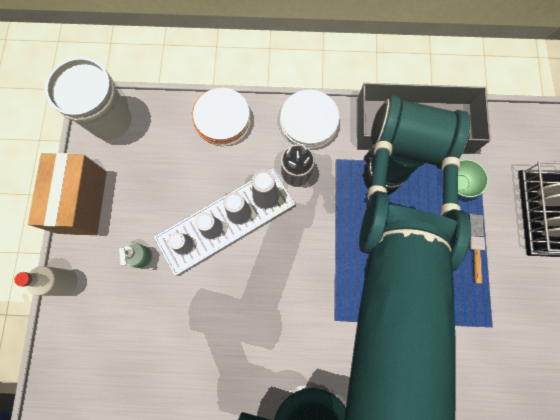

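The top view shows the four tumblers in a row from tallest (264,182) by the pot to smallest (180,240). The pot is still at (297,163), and the arm is clear and touching nothing.

```bash
python3 -c "
from workcell import bot
print(bot.finish_job())"
```

```text
the job is handed in; nothing more can be done
None
```

All four tumblers are upside down on the rack in size order: tallest on the peg beside the cutlery pot, then large, medium, and smallest at the far end. I lowered each until the wrist force showed contact with the rack, then let go. The tall one first landed about 4 mm off its peg, so I regrasped it and set it down again.

- **Centring:** in the last check, every axis was within about 2.3 mm of its peg. The two cameras differ by roughly 1 mm, within their calibration.
- **Seating:** the top heights match tumblers standing flat on the rack face.
- **Cutlery pot:** it shows at the same place in the picture as at the start. I did not compare its measured position before and after.
- **Time and clearance:** the job finished at about 44 s. The arm was clear, and no wrist force I saw reported after a move was above about 12 N.

No check failed. The hand-in gave no verdict.

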